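# Load the film scanner's spare sensor heads into their storage rail

## Robot

A 6-joint arm with a two-finger parallel gripper is mounted at the origin on the work surface. World frame = base frame: x ahead of the robot, y to its left, z up, the work surface at z = 0. Lengths are in m, angles in degrees, forces in N, time in s.
With the tool pointing down it reaches from about 0.375 to 0.9 m from the base axis. Payload 3.1 kg.
Tool frame: the origin (TCP) lies at the very end of the fingers, on their centre line; the grasp point (between the pads) lies 19 mm behind it; z points along the fingers, y is the direction in which the jaws open and shut (so a half turn about z gives the same grasp; the last joint's range is limited). The gripper opens to 87 mm and grips with 3 to 60 N. Pads are 19 mm wide; open, the fingers measure 117 mm over their backs; the gripper's body (75 mm by 190 mm) begins 51 mm behind the grasp point.
Start: joints at [-84.769, 30.224, 82.088, -0, 67.689, -10.227], TCP at [0.167, -0.602, 0.223] pointing down, gripper open.
Joint ranges: [-176.69, 176.69], [-43.24, 126.21], [12.49, 139.97], [-82, 262], [0, 151.66], [-163.58, 163.58]. Speed limits (degrees/s): [159.86, 159.86, 180, 180, 180, 180].

## Interface

Orientations are given as a 3x3 rotation matrix whose columns are the frame's x, y, z axes.
In Python, from rig import read_state, capture, hand_in gives the robot as it stands. The module is installed in compiled form; this text tells all that it offers.
- The arm moves only by the tool send_rows, never from a script. Its argument "moves" is one flat list of numbers, 7 for each row, row after row: the turn, a rotation vector about the world's x, y, z in degrees, then the shift along the world's x, y, z in cm, then the gripper's target within -1 to 1 (fully open at 1, half-way at 0, shut at -1). In form: [rx, ry, rz, tx, ty, tz, hand, rx, ry, rz, tx, ty, tz, hand, ...]. A call has 1 to 20 rows; each row shifts and turns the commanded pose from where the row before left it; what a row does not reach is not made up. A row lasts 1/10 s, in which the tool goes at most 50 mm and 8.59 degrees, less where a joint would pass 70% of its speed; a pose out of reach is approached as far as the arm can. A call with a gripper value outside its range is refused whole. The fingers move at their own pace and stop on an object; the grip force is fixed at half the most. Time passes only in rows, so rows that do not move let the fingers close. It gives the time, the measured TCP pose, the force and the opening at its end, in the units of the state.
- read_state(): the state, without advancing time (a new reading comes with each control period).
- capture(name): name is "side" or "top"; returns a dict with "pixels" (384x512x3 uint8, red, green, blue), "vertical_fov" (degrees; the focal length in pixels is half the picture's height over the tangent of half this angle, whatever the lens; pixels are square), "cx", "cy" (the principal point, pixels), "dist" ([k1, k2, p1, p2, k3] as OpenCV has them; the pictures are not rectified), "rvec" (rotation vector, rad) and "tvec" (3), from world to camera coordinates, as OpenCV has them. Camera axes: x right, y down, z forward; pixel columns grow to the right and rows downward; lengths in m; the calibration is good to about 2 mm. A picture is of the moment at which its call begins. There is no depth.
- hand_in(): hands the job in, once; it reports no verdict.
The state is a dict: "time_s": time; "joint_positions": joint angles; "qvel": joint speeds; "tau": joint torques, N m; "position": TCP position; "tcp_rot": TCP orientation; "force": force on the tool from outside, world axes, zero at the start; "moment": the same for the moment, N m; "opening": opening from 0.0 (shut) to 1.0 (fully open).
Only numpy, scipy, OpenCV 4.12 (cv2) and the standard library are available. Lean on these libraries where they do the work, as an engineer would, in place of code of your own. Each camera call takes 0.05 s, during which the arm holds its last target.

## Task

Stand one steel stop upright, fully home, in the slot at the low end of the tilted rail. Then set every sensor head on the bench on the rail's open chute, base down and lens end facing downhill, so that it slides into the clear tube, and when all are in, stand the other stop fully home in the gate slot above them to lock them in. Leave the can, core and magnifier where they are; heads may be knocked out of place while you work.

Things in the scene. Friction and masses are not known exactly. Their poses are not given: they have to be found in the camera images.
- rack: fixed aluminium stand with a grey base plate 330 x 75 x 5 mm that carries the tilted rail. Origin: centre of the underside of the base plate, on the bench; x is horizontal and points along the rail to its low end, z up. The rail's top end is about 170 mm above the bench.
- tube: the tilted rail (fixed on the rack), sloping down at 25 degrees. Origin on its floor surface, on the centre line, at the gate slot; x points DOWN the slope along the floor, y to the left (looking downhill), z square to the floor. Open chute from x = -100 to 30 mm, clear tube from 30 to 203 mm, floor ends at 217 mm, low slot at 228 mm.
- chute (a point): on the floor in the middle of the open loading chute, 52 mm uphill of the gate slot (axes as the rail). Flat slippery floor; side walls only 8 mm high, inside width tapering from 38 mm at the top end to 28 mm at the tube. A head let go here slides down by itself to the head before it or the low stop; with no low stop it falls out below.
- tube_mouth (a point): middle of the floor at the mouth of the clear tube, 30 mm downhill of the gate slot (axes as the rail). Tube inside 30 mm wide, 38 mm high, 173 mm long, outer height 41 mm above the floor; its roof is open along the middle, 17 mm wide.
- low_slot (a point): centre of the floor of the slot below the low end of the rail (fixed to the rack, axes as rack). The slot is an upright socket, inside 11 mm along the rack's x and 19 mm along its y, 22 mm deep; the mouth is 22 mm above this point.
- gate_slot (a point): centre of the floor of the gate slot, an upright socket as the low slot (11 x 19 mm inside, 22 mm deep, axes as rack) sunk in the chute's floor just above the mouth of the clear tube; the chute's floor surface is 28 mm above this point, with an 18 mm long opening in it over the socket.
- stand: fixed black parking block 110 x 50 x 28 mm (x, y, z), origin at the centre of its underside; two pockets at x = -30 and +30 mm, 11 x 19 mm, 22 mm deep, each holding one stop upright at the start, foot 6 mm above the bench
- stop1_head (a point): steel stop 1, one of two identical ones: an upright blade 8 mm (x) by 16 mm (y), 58 mm tall, with a thicker grip head on top, 14 mm (x) by 16 mm (y) by 24 mm tall; 82 mm in all, 75 g. This point: centre of the grip head, 70 mm above the foot, z up. It fits a slot with 1.5 mm to spare on each side, either way round; under load it may lean 0.16 rad in its slot.
- stop1_foot (a point): centre of the foot (lower end) of stop 1, same axes
- stop2_head (a point): steel stop 2, one of two identical ones: an upright blade 8 mm (x) by 16 mm (y), 58 mm tall, with a thicker grip head on top, 14 mm (x) by 16 mm (y) by 24 mm tall; 82 mm in all, 75 g. This point: centre of the grip head, 70 mm above the foot, z up. It fits a slot with 1.5 mm to spare on each side, either way round; under load it may lean 0.16 rad in its slot.
- stop2_foot (a point): centre of the foot (lower end) of stop 2, same axes
- head1_c (a point): sensor head 1 (may be absent): dark grey block 40 mm long (x), 26 mm wide (y), 34 mm tall (z), 60 g, with a round aluminium lens barrel (16 mm across, 8 mm long) in the middle of its +x end, a small brass connector strip on its -x end and an aluminium patch on top. This point: centre of the block, 17 mm above its base; x points out of the lens end, z up out of the top. It starts on its base on the bench, turned any way.
- head1_edge (a point): middle of the upper left long edge of sensor head 1 (13 mm to +y and 17 mm above its centre), same axes
- head2_c (a point): sensor head 2 (may be absent): dark grey block 40 mm long (x), 26 mm wide (y), 34 mm tall (z), 60 g, with a round aluminium lens barrel (16 mm across, 8 mm long) in the middle of its +x end, a small brass connector strip on its -x end and an aluminium patch on top. This point: centre of the block, 17 mm above its base; x points out of the lens end, z up out of the top. It starts on its base on the bench, turned any way.
- head2_edge (a point): middle of the upper left long edge of sensor head 2 (13 mm to +y and 17 mm above its centre), same axes
- head3_c (a point): sensor head 3 (may be absent): dark grey block 40 mm long (x), 26 mm wide (y), 34 mm tall (z), 60 g, with a round aluminium lens barrel (16 mm across, 8 mm long) in the middle of its +x end, a small brass connector strip on its -x end and an aluminium patch on top. This point: centre of the block, 17 mm above its base; x points out of the lens end, z up out of the top. It starts on its base on the bench, turned any way.
- head3_edge (a point): middle of the upper left long edge of sensor head 3 (13 mm to +y and 17 mm above its centre), same axes
- head4_c (a point): sensor head 4 (may be absent): dark grey block 40 mm long (x), 26 mm wide (y), 34 mm tall (z), 60 g, with a round aluminium lens barrel (16 mm across, 8 mm long) in the middle of its +x end, a small brass connector strip on its -x end and an aluminium patch on top. This point: centre of the block, 17 mm above its base; x points out of the lens end, z up out of the top. It starts on its base on the bench, turned any way.
- head4_edge (a point): middle of the upper left long edge of sensor head 4 (13 mm to +y and 17 mm above its centre), same axes
- film_can: aluminium film can 93 mm across, 22 mm tall, not part of the job; origin at the centre of its underside
- film_core: white plastic film core, ring 50 mm across, 18 mm tall, not part of the job; origin at the centre of its underside
- loupe: black magnifier 42 mm across, 46 mm tall, not part of the job; origin at the centre of its underside

How it is judged:
By the outcome, as a careful person would: the job done as asked, in the order asked, and still so for the second after the job is handed in, with the robot touching nothing.
Of head1, head2, head3, head4 only 2 to 4 are there at a start; the rules pass over those that are not, and their reading is None.
At some moment in a run one of head1, head2, head3, head4 may be knocked a few centimetres aside while the robot is not near it.
It also fails if it takes over 210 s, if anything falls off the work surface, if the arm or the gripper's body presses on something with over 40 N, if the wrist force passes 120 N, or if a joint passes its speed limit or range.

## Working session

There is one attempt and no reset: what is moved stays moved. The work goes in short steps, Python scripts to look and compute and a tool call to move; the robot and the scene stay as the last step left them, time stands still between calls to the robot, and variables do not carry over. Pictures are saved under pics/ and viewed, and the job is handed in when it is done.

Besides the shell and the picture viewer there is one more tool, called after "Emit:" by a JSON object that holds its "method" and its "body", one argument or row to a line. send_rows: Moves the arm, as the interface text tells. Its arguments: {"type":"object","properties":{"moves":{"type":"array","items":{"type":"number"}}},"required":["moves"]}

```bash
ls; mkdir -p pics; python3 - <<'E'
from rig import *
import cv2,json
s=read_state();print({k:s[k] for k in ('time_s','position','force','opening')});print(s['tcp_rot'])
for n in('side','top'):
    c=capture(n);cv2.imwrite(f'pics/{n}0.png',c['pixels'][:,:,::-1]);print(n,{k:v for k,v in c.items() if k!='pixels'})
E
```

```text
pics
{'time_s': 0.0, 'position': array([ 0.16654934, -0.60164371,  0.22157841]), 'force': array([-0.12394995,  0.33081279,  1.09240356]), 'opening': 0.9992539220595946}
[[ 9.63817502e-01  2.66562903e-01 -2.02713128e-04]
 [ 2.66562719e-01 -9.63815213e-01  2.13373054e-03]
 [ 3.73395409e-04 -2.11056260e-03 -9.99997703e-01]]
side {'vertical_fov': 43.00694099895016, 'cx': 261.71060274539315, 'cy': 194.64618176014105, 'dist': array([0.06363523, 0.        , 0.        , 0.        , 0.        ]), 'rvec': array([ 0.7691512 , -2.42963856,  1.31878112]), 'tvec': array([0.48325586, 0.28740355, 1.14067838])}
top {'vertical_fov': 51.69093925044408, 'cx': 254.44232970719543, 'cy': 188.5869429802895, 'dist': array([-0.00547127,  0.        ,  0.        ,  0.        ,  0.        ]), 'rvec': array([ 2.25123206, -1.93477356,  0.21086537]), 'tvec': array([-0.07937915,  0.59872476,  1.05920818])}
```

View pics/side0.png

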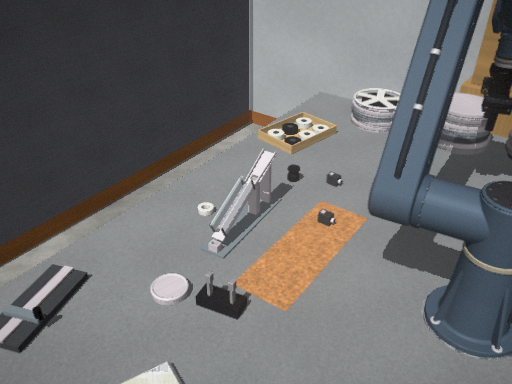

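View pics/top0.png

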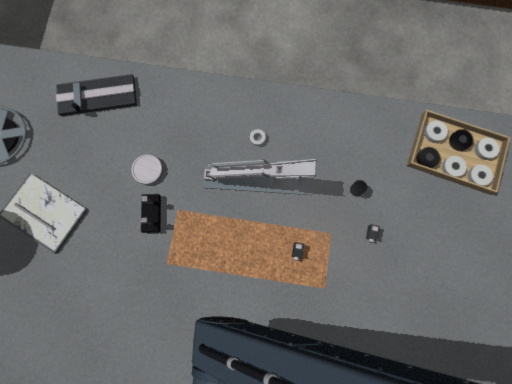

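The side picture shows the rail (low end at about 215,245), the stand with the stops (225,295), the can (170,290), the core (205,209), the loupe (293,172) and two heads at (326,217) and (334,179). The top picture shows the same two heads at (298,251) and (373,233). Next I'll write the helpers and zoom in.

```bash
cat > h.py <<'E'
from rig import *
import cv2,numpy as np
from scipy.spatial.transform import Rotation as R
def cap(n,save=None):
    c=capture(n);im=c['pixels'];h=im.shape[0]
    f=h/2/np.tan(np.radians(c['vertical_fov'])/2)
    c['K']=np.array([[f,0,c['cx']],[0,f,c['cy']],[0,0,1.]])
    c['R']=cv2.Rodrigues(c['rvec'])[0];c['C']=-c['R'].T@c['tvec']
    if save:cv2.imwrite(f'pics/{save}.png',im[:,:,::-1])
    return c
def ray(c,uv):
    u=cv2.undistortPoints(np.array(uv,float).reshape(-1,1,2),c['K'],c['dist']).reshape(-1,2)
    d=np.c_[u,np.ones(len(u))]@c['R'];return d
def onz(c,uv,z):
    d=ray(c,uv);return c['C']+d*((z-c['C'][2])/d[:,2])[:,None]
def proj(c,P):
    return cv2.projectPoints(np.array(P,float).reshape(-1,1,3),c['rvec'],c['tvec'],c['K'],c['dist'])[0].reshape(-1,2)
def tri(cs,uvs):
    A=np.zeros((3,3));b=np.zeros(3);L=[]
    for c,uv in zip(cs,uvs):
        d=ray(c,[uv])[0];d/=np.linalg.norm(d);M=np.eye(3)-np.outer(d,d);A+=M;b+=M@c['C'];L.append((M,c['C']))
    X=np.linalg.solve(A,b);return X,[np.linalg.norm(M@(X-C))*1e3 for M,C in L]
def crop(c,x0,y0,x1,y1,k,name):
    im=cv2.resize(c['pixels'][y0:y1,x0:x1],None,fx=k,fy=k,interpolation=cv2.INTER_CUBIC)
    cv2.imwrite(f'pics/{name}.png',im[:,:,::-1])
E
python3 - <<'E'
from h import *
np.set_printoptions(precision=3,suppress=True)
t=cap('top');s=cap('side')
print('C',t['C'],s['C'])
crop(t,130,120,400,300,2.9,'t0a');crop(s,140,130,380,320,3.1,'s0a')
for n,c,l in(('top',t,[(147,169),(258,137),(359,188),(298,251),(373,233),(150,213),(206,174),(315,168),(300,195)]),('side',s,[(170,290),(205,209),(293,172),(326,220),(334,182),(222,305)])):
    print(n,onz(c,l,0.02)[:,:2])
# corners of fov
print(onz(t,[(0,0),(511,0),(0,383),(511,383)],0)[:,:2])
E
```

```text
C [ 0.363 -0.026  1.164] [-0.046  0.937  0.859]
top [[ 0.625  0.34 ]
 [ 0.774  0.027]
 [ 0.662 -0.292]
 [ 0.452 -0.137]
 [ 0.535 -0.345]
 [ 0.496  0.303]
 [ 0.636  0.162]
 [ 0.703 -0.156]
 [ 0.615 -0.122]]
side [[ 0.613  0.35 ]
 [ 0.765  0.042]
 [ 0.666 -0.299]
 [ 0.444 -0.121]
 [ 0.524 -0.323]
 [ 0.481  0.317]]
[[ 1.134  0.961]
 [ 1.392 -0.744]
 [-0.022  0.617]
 [ 0.188 -0.758]]
```

View pics/t0a.png

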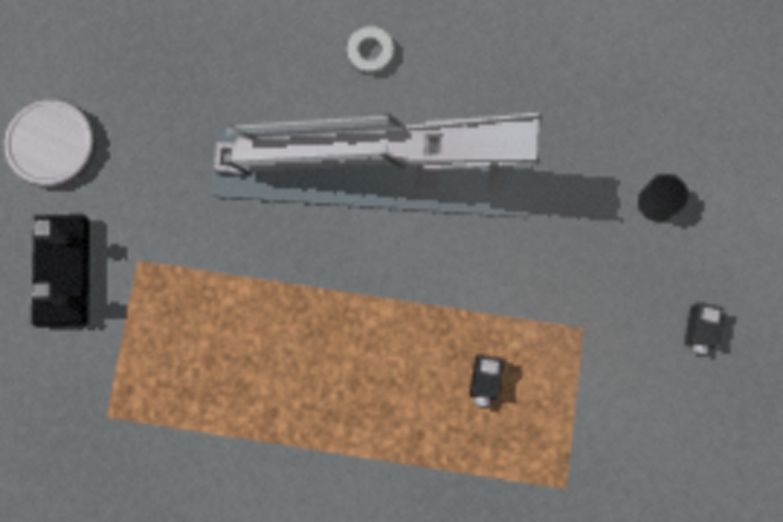

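View pics/s0a.png

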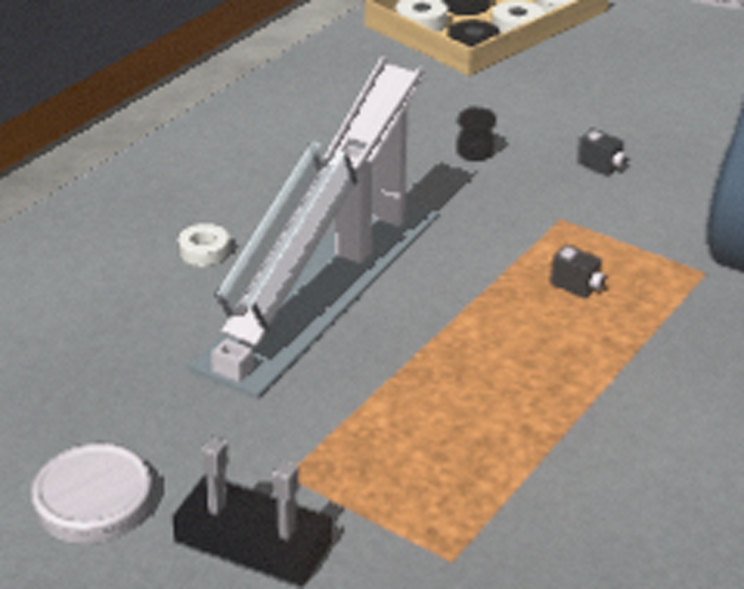

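The crops show the rail with its low socket at top-camera pixel ~(207,174) and the gate opening at ~(279,170). The stand is at ~(150,213). Both heads have the lens end towards the robot. I'll zoom further to get accurate corners.

```bash
python3 - <<'E'
from h import *
t=cap('top');s=cap('side')
crop(t,195,145,325,205,6,'t1a');crop(t,130,185,180,245,8,'t1b');crop(s,195,140,295,260,5,'s1a');crop(s,185,260,260,325,8,'s1b')
E
```

```text
(no output)
```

View pics/t1a.png

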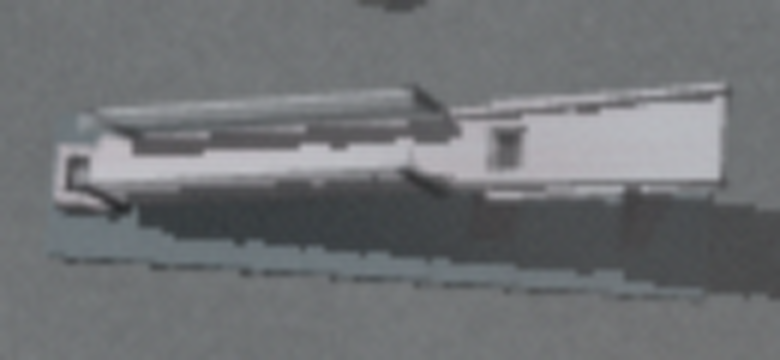

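View pics/t1b.png

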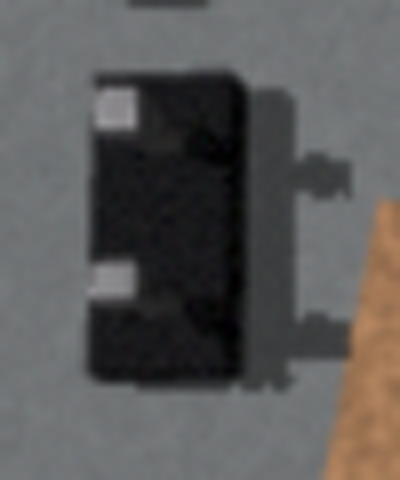

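View pics/s1a.png

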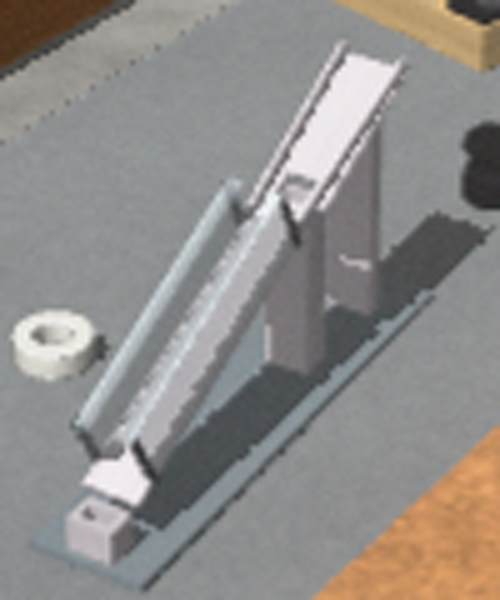

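View pics/s1b.png

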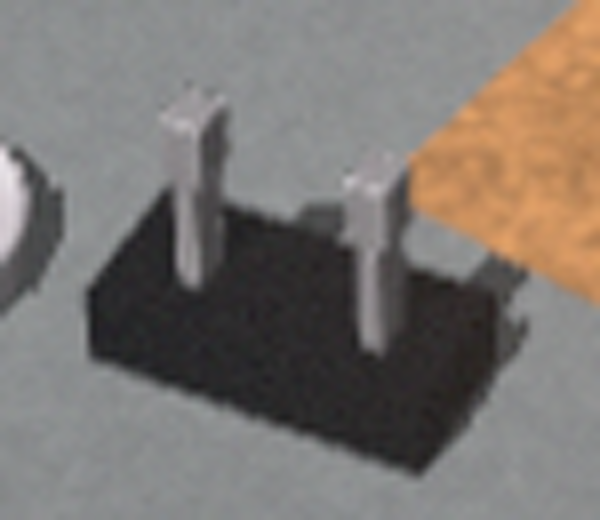

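```bash
python3 - <<'E'
from h import *
np.set_printoptions(precision=4,suppress=True)
t=cap('top');s=cap('side')
T=lambda k,x0,y0:(lambda p:((p[0]+.5)/k-.5+x0,(p[1]+.5)/k-.5+y0))
ta=T(6,195,145);tb=T(8,130,185);sa=T(5,195,140);sb=T(8,185,260)
for n,a,b in [('plate near-low',ta((50,262)),sa((145,588))),('plate near-high',ta((700,297)),sa((435,295))),
 ('gate opening c',ta((507,148)),sa((298,188))),
 ('rail top near',ta((722,184)),sa((403,64))),('rail top far',ta((725,88)),sa((341,43))),
 ('lowslot nearlowcorner',ta((58,205)),sa((108,537))),('lowslot far-low',ta((60,146)),sa((66,513))),
 ('stopA top(upper in top)',tb((115,108)),sb((195,112))),('stopB top',tb((113,281)),sb((375,178))),
 ('stand c1',tb((94,78)),sb((168,195))),('stand c low-left top',tb((90,378)),sb((88,293))),]:
    X,e=tri([t,s],[a,b]);print(n,X*1000,np.round(e,1))
def pl(c,f,p,z):return onz(c,[f(p)],z)[0]*1000
print(pl(t,ta,(50,262),.005),pl(t,ta,(700,297),.005),pl(s,sa,(145,585),.005),pl(s,sa,(435,295),.005),pl(s,sa,(35,541),.005))
print('stand top corners top',[pl(t,tb,p,.028) for p in((94,76),(240,74),(242,378),(92,380))])
print('stand side',[pl(s,sb,p,.028) for p in((168,193),(88,292),(425,398),(503,297))],[pl(s,sb,p,.0) for p in((90,355),(420,475))])
E
```

```text
plate near-low [595.6826 166.8369   3.0382] [0.4 0.4]
plate near-high [ 623.485  -157.502     5.6546] [2.5 2.5]
gate opening c [652.0261 -49.0543 127.4124] [1.4 1.4]
rail top near [ 639.2339 -140.9387  172.1438] [0.4 0.4]
rail top far [ 681.2315 -136.9105  174.7591] [0.3 0.3]
lowslot nearlowcorner [620.9443 164.8381  24.3803] [1. 1.]
lowslot far-low [648.4679 167.7616  30.125 ] [0.1 0.1]
stopA top(upper in top) [525.3069 308.2592  88.1687] [1.2 1.2]
stopB top [467.2396 297.5155  85.6773] [0.4 0.4]
stand c1 [532.8221 321.9581  64.833 ] [7.3 7.3]
stand c low-left top [477.4966 336.9365  53.867 ] [49.4 49.4]
[594.931  166.3197   5.    ] [ 625.9605 -156.5582    5.    ] [596.1426 166.7794   5.    ] [ 621.4542 -158.9057    5.    ] [667.6756 172.8711   5.    ]
stand top corners top [array([546.0695, 337.7626,  28.    ]), array([554.8396, 285.0484,  28.    ]), array([445.822 , 261.9237,  28.    ]), array([437.014 , 314.9653,  28.    ])]
stand side [array([552.0913, 291.094 ,  28.    ]), array([544.4114, 336.187 ,  28.    ]), array([438.7394, 312.2863,  28.    ]), array([443.9617, 267.4437,  28.    ])] [array([546.6781, 335.1225,   0.    ]), array([438.3801, 315.6827,   0.    ])]
```

Two-view checks hold up:
- **Stops:** heads are at about z = 88 and 59 mm apart (60 expected). Stand yaw is about 11.7°.
- **Rack:** yaw is about 94.85°. The gate floor is at z ≈ 127.4, and the gate-to-low-slot distance agrees within 1 mm.

I'll swing towards the stand, which also clears the camera views.

Emit:
{"method": "send_rows", "body": {
  "moves": [0,0,8,3,3,0.4,0,0,0,8,3,3,0.4,0,0,0,8,3,3,0.4,0,0,0,8,3,3,0.4,0,0,0,8,3,3,0.4,0,0,0,8,3,3,0.4,0,0,0,8,3,3,0.4,0,0,0,8,3,3,0.4,0,0,0,8,3,3,0.4,0,0,0,8,3,3,0.4,0,0,0,8,0,4,0,0,0,0,8,0,4,0,0,0,0,8,0,4,0,0,0,0,8,0,4,0,0,0,0,8,0,4,0,0,0,0,8,0,4,0,0,0,0,8,0,4,0,0,0,0,8,0,4,0,0,0,0,8,0,4,0,0,0,0,8,0,4,0,0]
}}

```text
time_s: 2.4
position: [0.4664, 0.0992, 0.2628]
tcp_rot: [[-0.997, 0.074, 0.001], [0.074, 0.997, -0.0], [-0.001, -0.0, -1.0]]
force: [0.6, -0.6, 0.1]
opening: 0.498
```

```bash
python3 - <<'E'
from h import *
t=cap('top','t2');s=cap('side','s2')
st=read_state();print(st['time_s'],st['position'],st['joint_positions'],st['opening']);print(st['tcp_rot'])
E
```

```text
2.5 [0.46587559 0.10166832 0.26274192] [ -1.21488382  15.73481088  99.83040446   0.10876008  64.42613107
 -87.13890492] 0.4988731040875039
[[-9.97412095e-01  7.18962906e-02  1.88004215e-04]
 [ 7.18965073e-02  9.97410634e-01  1.70864881e-03]
 [-6.46718912e-05  1.71774384e-03 -9.99998523e-01]]
```

View pics/t2.png

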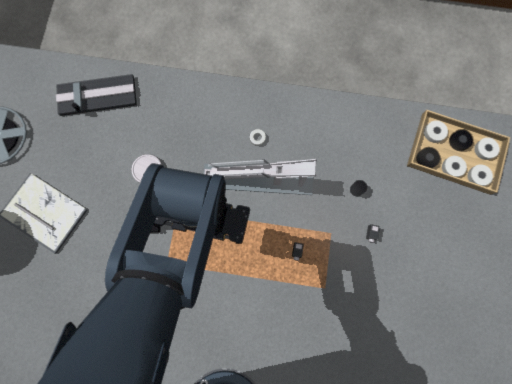

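View pics/s2.png

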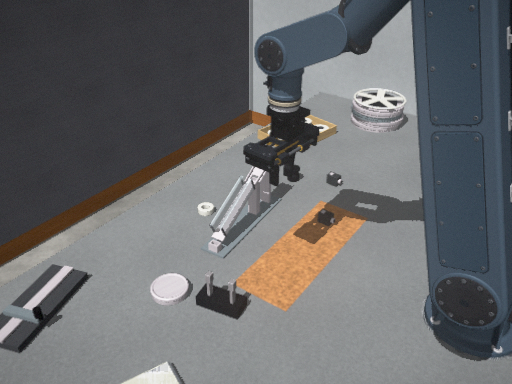

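The top picture now shows the area the arm hid before, at lower right. Only the two heads appear, at (298,250) and (373,233). I'll brighten the shadows to be sure, and measure both heads from the first pictures.

```bash
python3 - <<'E'
import cv2,numpy as np
a=cv2.imread('pics/t2.png');b=cv2.imread('pics/s2.png')
g=lambda x:(255*(x/255.)**.45).astype('uint8')
o=cv2.resize(g(a)[190:384,250:512],None,fx=3,fy=3,interpolation=cv2.INTER_CUBIC);cv2.imwrite('pics/t2g.png',o)
t=cv2.imread('pics/top0.png');s=cv2.imread('pics/side0.png')
k=12
P=[cv2.resize(x,None,fx=k,fy=k,interpolation=cv2.INTER_CUBIC) for x in (t[236:266,284:314],t[219:249,359:389],s[200:230,312:342],s[165:195,320:350])]
cv2.imwrite('pics/heads.png',g(np.vstack([np.hstack(P[:2]),np.hstack(P[2:])]))[:,:])
E
```

```text
(no output)
```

View pics/t2g.png

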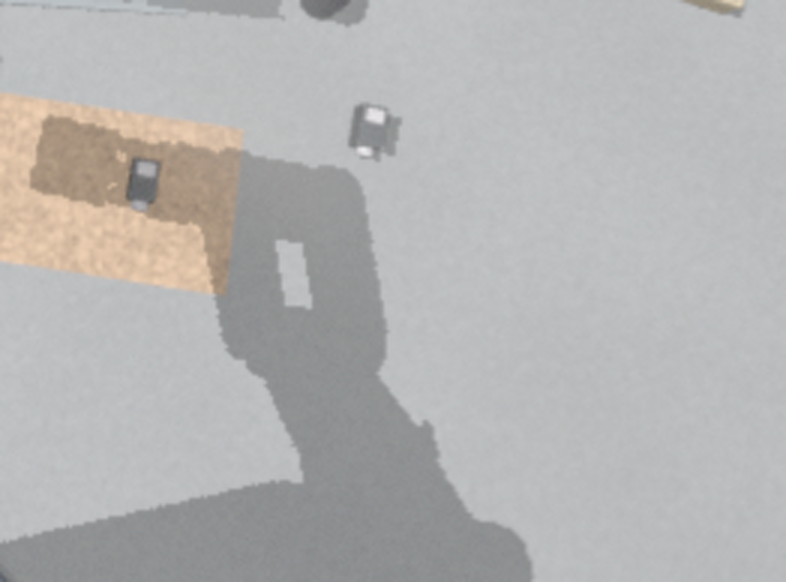

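View pics/heads.png

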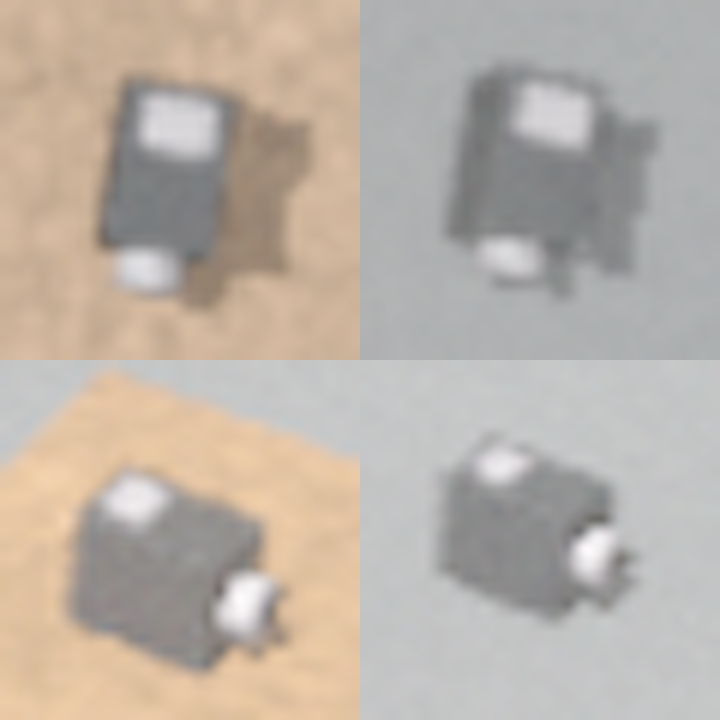

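There are exactly two heads. Now I'll refine the stop heads with colour masks in the first pictures and work out the tilted grasp of the nearer stop. A 25° lean is needed so the fingers clear the tube end at the low slot.

```bash
cat >> h.py <<'E'
SY=11.7; RY=94.85
def tool(yaw,tilt):
    a,b=np.radians([yaw,tilt]);u=np.array([np.cos(a),np.sin(a),0]);k=np.array([0,0,1.])
    x=np.cos(b)*u-np.sin(b)*k;z=-(np.sin(b)*u+np.cos(b)*k);return np.c_[x,np.cross(z,x),z]
def delta(Rt,pt,st=None):
    st=st or read_state();d=R.from_matrix(Rt@st['tcp_rot'].T).as_rotvec(degrees=True)
    return np.round(d,2),np.round((np.array(pt)-st['position'])*100,2)
E
python3 - <<'E'
from h import *
np.set_printoptions(precision=2,suppress=True)
t=cap('top');s=cap('side')
im=cv2.imread('pics/top0.png');sm=cv2.imread('pics/side0.png')
sub=im[185:245,130:180].astype(int).min(2)
m=(sub>125).astype('uint8');n,l,st,c=cv2.connectedComponentsWithStats(m)
for i in range(1,n):
    if st[i,4]>8: print('top',st[i],c[i]+[130,185],onz(t,[c[i]+[130,185]],.088)[0]*1000)
# rough top face centres side
for p in [(195,112),(375,178)]:
    q=((p[0]+.5)/8-.5+185,(p[1]+.5)/8-.5+260);print('side',q,onz(s,[q],.088)[0]*1000)
H=np.array([.4665,.2965,.076]);Rt=tool(180+SY,25)
P=H+.006*Rt[:,0]+.015*Rt[:,2]
print('P',P,delta(tool(180+SY,0),P+[0,0,.1]),delta(Rt,P+[0,0,.1]))
print('tilt rv',R.from_matrix(Rt@tool(180+SY,0).T).as_rotvec(degrees=True))
E
```

```text
top [12 11  5  5 23] [144.   198.17] [526.17 308.73  88.  ]
top [11 33  5  4 15] [143.2 219.8] [466.84 298.26  88.  ]
side (208.9375, 273.5625) [524.12 307.84  88.  ]
side (231.4375, 281.8125) [465.33 299.34  88.  ]
P [0.47 0.3  0.06] (array([ 0.03,  0.02, 16.15]), array([  0.09,  19.84, -10.28])) (array([  1.61, -25.01,  15.9 ]), array([  0.09,  19.84, -10.28]))
tilt rv [  5.07 -24.48  -0.  ]
```

Emit:
{"method": "send_rows", "body": {
  "moves": [0,0,8,0,3.3,0,0,0,0,8,0,3.3,0,0,1.7,-8.1,0,0,3.3,-2,0,1.7,-8.1,0,0,3.3,-2,0,1.7,-8.2,0,0,3.3,-2,0,0,0,0,0.1,3.5,-4.3,0,0,0,0,0,0,0,0,0,0,0,0,0,0,0]
}}

```text
time_s: 3.4
position: [0.4692, 0.2813, 0.168]
tcp_rot: [[-0.909, -0.195, 0.369], [-0.183, 0.981, 0.069], [-0.375, -0.005, -0.927]]
force: [0.2, 0.5, 0.4]
opening: 0.503
```

```bash
python3 - <<'E'
from h import *
np.set_printoptions(precision=4,suppress=True)
t=cap('top');s=cap('side')
H=np.array([.4663,.2975,.076]);Rt=tool(180+SY,25);P=H+.006*Rt[:,0]+.015*Rt[:,2]
print(P,delta(Rt,P),read_state()['position'],read_state()['joint_positions'])
crop(t,110,170,210,250,7,'t3');crop(s,170,210,290,320,6,'s3')
E
```

```text
[0.4672 0.2977 0.0599] (array([ 0.72, -2.58,  0.55]), array([ -0.34,   1.65, -11.06])) [0.4706 0.2811 0.1705] [ 21.4871  23.5706 112.1589 -10.6583  22.6536 -70.6513]
```

View pics/s3.png

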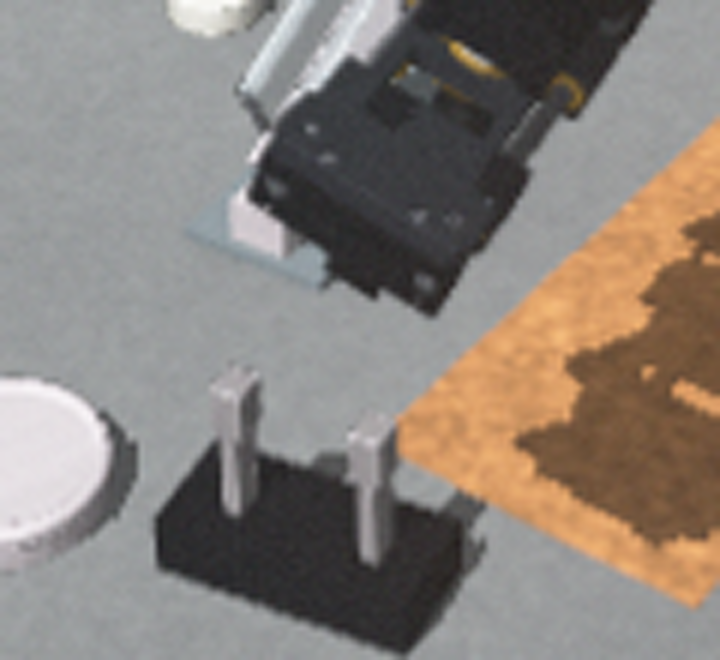

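Emit:
{"method": "send_rows", "body": {
  "moves": [0.7,-2.6,0.5,-0.3,1.65,0,0,0,0,0,0,0,-3,0,0,0,0,0,0,-3,0,0,0,0,0,0,0,0]
}}

```text
time_s: 3.9
position: [0.4657, 0.2966, 0.108]
tcp_rot: [[-0.89, -0.202, 0.41], [-0.185, 0.979, 0.082], [-0.418, -0.003, -0.909]]
force: [-0.2, 0.1, 0.3]
opening: 0.504
```

```bash
python3 - <<'E'
from h import *
np.set_printoptions(precision=4,suppress=True)
t=cap('top');s=cap('side')
H=np.array([.4663,.2975,.076]);Rt=tool(180+SY,25);P=H+.006*Rt[:,0]+.015*Rt[:,2]
print(P,delta(Rt,P),read_state()['position'],read_state()['joint_positions'])
crop(s,170,210,290,320,6,'s4')
E
```

```text
[0.4672 0.2977 0.0599] (array([0.04, 0.  , 0.03]), array([-0.01, -0.02, -5.07])) [0.4673 0.2979 0.1106] [ 23.8386  31.0587 115.8376 -31.0194  10.0172 -48.3225]
```

View pics/s4.png

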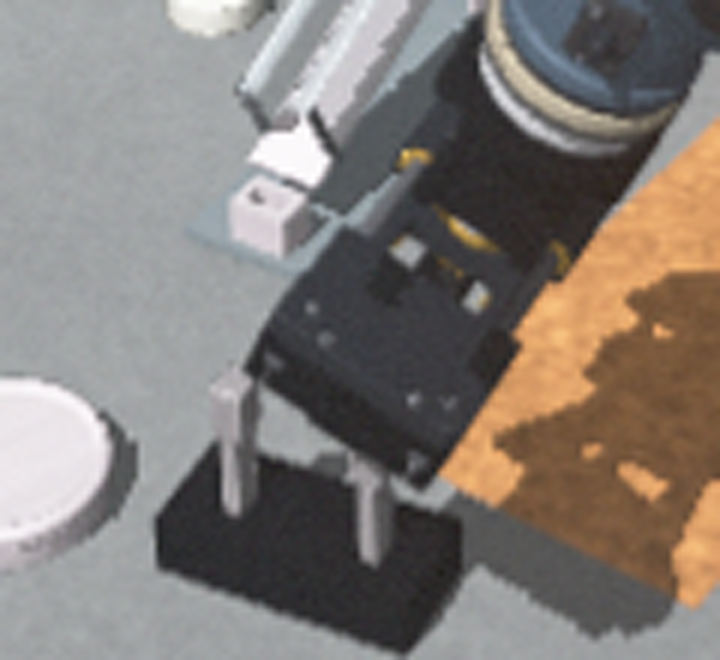

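Joint 5 is getting close to its limit at a 25° lean. A 12° lean with the pads offset by 6.5 mm still clears the tube end by about 3 mm, so I'll back the tilt off.

Emit:
{"method": "send_rows", "body": {
  "moves": [-1.3,6.4,0,0,0,0,0,-1.3,6.4,0,0,0,0,0,0,0,0,0,0,0,0]
}}

```text
time_s: 4.3
position: [0.4745, 0.2963, 0.1133]
tcp_rot: [[-0.945, -0.195, 0.263], [-0.191, 0.981, 0.042], [-0.266, -0.01, -0.964]]
force: [1.3, 0.1, 0.1]
opening: 0.502
```

```bash
python3 - <<'E'
from h import *
np.set_printoptions(precision=4,suppress=True)
H=np.array([.4663,.2975,.076]);Rt=tool(180+SY,12);P=H+.0065*Rt[:,0]+.015*Rt[:,2]
print(P,delta(Rt,P),read_state()['position'],read_state()['joint_positions'])
E
```

```text
[0.4631 0.2968 0.06  ] (array([-0.12,  3.47,  0.41]), array([-1.13,  0.06, -5.33])) [0.4745 0.2963 0.1133] [ 22.4826  30.9426 108.1529  -7.997   26.0888 -72.1361]
```

Emit:
{"method": "send_rows", "body": {
  "moves": [-0.1,3.5,0.4,-1.1,0.05,0,0,0,0,0,0,0,0,0,0,0,0,0,0,0,0]
}}

```text
time_s: 4.6
position: [0.4575, 0.2946, 0.1097]
tcp_rot: [[-0.959, -0.205, 0.196], [-0.202, 0.979, 0.037], [-0.199, -0.004, -0.98]]
force: [0.6, -0.3, -1.1]
opening: 0.503
```

```bash
python3 - <<'E'
from h import *
np.set_printoptions(precision=4,suppress=True)
H=np.array([.4663,.2975,.076]);Rt=tool(180+SY,12);P=H+.0065*Rt[:,0]+.015*Rt[:,2]
print(P,delta(Rt,P),read_state()['position'],read_state()['joint_positions'])
E
```

```text
[0.4631 0.2968 0.06  ] (array([ 0.33, -0.45, -0.12]), array([ 0.56,  0.22, -4.97])) [0.4575 0.2946 0.1097] [ 22.3263  30.9539 107.7028  -4.5856  30.1586 -75.7806]
```

Emit:
{"method": "send_rows", "body": {
  "moves": [0.3,-0.4,-0.1,0.55,0.2,0,0,0,0,0,0,0,0,0,0,0,0,0,0,0,0,0,0,0,0,0,0,0]
}}

```text
time_s: 5.0
position: [0.4625, 0.2969, 0.1085]
tcp_rot: [[-0.959, -0.204, 0.199], [-0.2, 0.979, 0.041], [-0.203, -0.0, -0.979]]
force: [0.3, -0.5, 1.1]
opening: 0.506
```

```bash
python3 - <<'E'
from h import *
np.set_printoptions(precision=4,suppress=True)
H=np.array([.4663,.2975,.076]);Rt=tool(180+SY,12);P=H+.0065*Rt[:,0]+.015*Rt[:,2]
print(P,delta(Rt,P),read_state()['position'],read_state()['joint_positions'])
E
```

```text
[0.4631 0.2968 0.06  ] (array([ 0.07, -0.28, -0.06]), array([ 0.07, -0.  , -4.85])) [0.4625 0.2969 0.1085] [ 22.2454  31.3015 107.2142  -4.2473  30.0347 -76.0536]
```

Emit:
{"method": "send_rows", "body": {
  "moves": [0,-0.2,0,0.05,0,-2,0,0,0,0,0,0,-2,0,0,0,0,0,0,-0.85,0,0,0,0,0,0,0,0,0,0,0,0,0,0,0]
}}

```text
time_s: 5.5
position: [0.4634, 0.297, 0.0604]
tcp_rot: [[-0.958, -0.204, 0.203], [-0.2, 0.979, 0.042], [-0.207, -0.001, -0.978]]
force: [0.0, -0.2, -0.4]
opening: 0.499
```

```bash
python3 - <<'E'
from h import *
np.set_printoptions(precision=4,suppress=True)
t=cap('top');s=cap('side')
H=np.array([.4663,.2975,.076]);Rt=tool(180+SY,12);P=H+.0065*Rt[:,0]+.015*Rt[:,2]
print(P,delta(Rt,P),read_state()['position'],read_state()['joint_positions'],read_state()['force'])
crop(s,170,210,290,320,6,'s5')
E
```

```text
[0.4631 0.2968 0.06  ] (array([ 0.02,  0.02, -0.07]), array([-0.06, -0.04, -0.1 ])) [0.4637 0.2972 0.061 ] [ 22.2688  36.5306 108.7543  -5.6264  23.0033 -74.5465] [ 0.0708 -0.7387  0.3872]
```

View pics/s5.png

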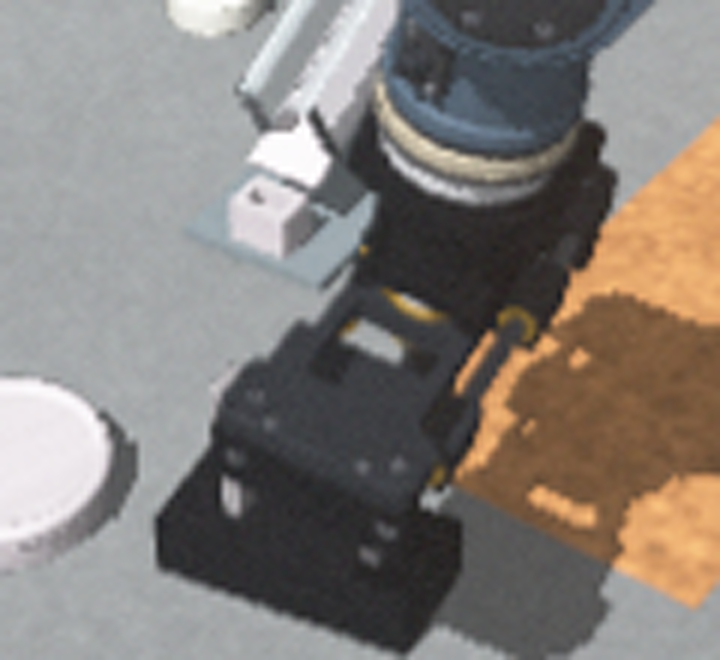

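Emit:
{"method": "send_rows", "body": {
  "moves": [0,0,0,0,0,0,-1,0,0,0,0,0,0,-1,0,0,0,0,0,0,-1,0,0,0,0,0,0,-1,0,0,0,0,0,0,-1]
}}

```text
time_s: 6.1
position: [0.4632, 0.2968, 0.0603]
tcp_rot: [[-0.958, -0.204, 0.202], [-0.2, 0.979, 0.041], [-0.207, -0.001, -0.978]]
force: [0.1, -1.0, 0.8]
opening: 0.179
```

Emit:
{"method": "send_rows", "body": {
  "moves": [0,0,0,0,0,2,-1,0,0,0,0,0,3,-1,0,0,0,0,0,4,-1,0,0,0,0,0,1,-1,0,0,0,0,0,0,-1]
}}

```text
time_s: 6.6
position: [0.4641, 0.2974, 0.1619]
tcp_rot: [[-0.957, -0.204, 0.206], [-0.199, 0.979, 0.043], [-0.21, 0.0, -0.978]]
force: [0.5, -0.6, -0.9]
opening: 0.178
```

```bash
python3 - <<'E'
from h import *
np.set_printoptions(precision=4,suppress=True)
t=cap('top');s=cap('side')
Rg=tool(180+SY,12);Pg=np.array([.4634,.297,.0606]);foot=np.array([.4663,.2975,.006])
rel=Rg.T@(foot-Pg);print('rel',rel)
Rt=tool(RY,12);L=np.array([.6348,.1568,.060]);print('target',L-Rt@rel,delta(Rt,L-Rt@rel))
st=read_state();F=st['position']+st['tcp_rot']@rel;ax=st['tcp_rot']@Rg.T@[0,0,1];print(F,st['joint_positions'],st['opening'])
for c in(t,s):print(proj(c,[F,F+.082*ax]))
crop(s,170,210,290,320,6,'s6')
crop(t,110,150,230,250,6,'t6')
E
```

```text
rel [ 0.0085 -0.0001  0.054 ]
target [0.6346 0.1597 0.1146] (array([ -0.08,  -0.23, -96.91]), array([ 17.25, -13.68,  -4.46]))
[0.4649 0.2969 0.1046] [ 22.2638  26.1444 105.0447  -3.6283  37.2734 -76.8371] 0.17971426748648706
[[141.8442 219.7216]
 [132.652  215.0087]]
[[232.1122 275.7913]
 [231.2796 247.3539]]
```

View pics/s6.png

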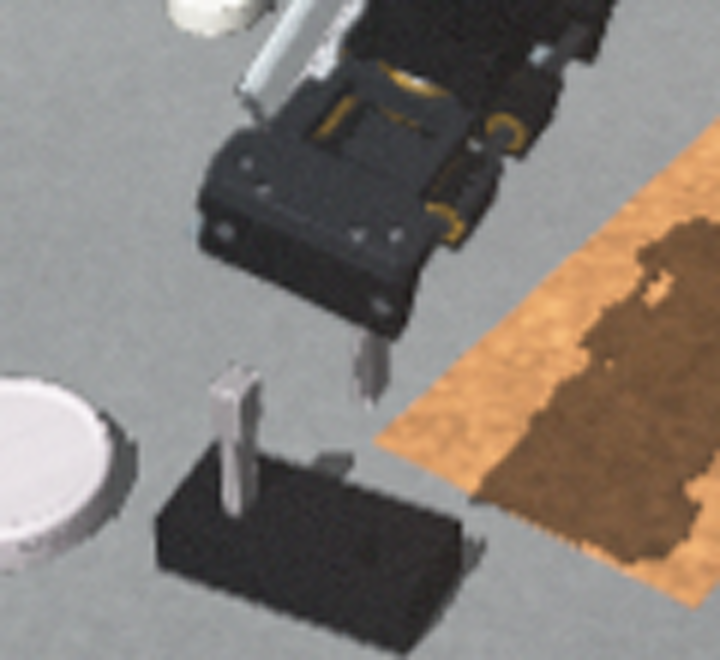

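Emit:
{"method": "send_rows", "body": {
  "moves": [0,0,-8,1.4,-1.1,0,-1,0,0,-8,1.4,-1.1,0,-1,0,0,-8,1.4,-1.1,0,-1,0,0,-8,1.4,-1.1,0,-1,0,0,-8,1.4,-1.1,0,-1,0,0,-8,1.4,-1.1,0,-1,0,0,-8,1.4,-1.1,0,-1,0,0,-8,1.4,-1.1,0,-1,0,0,-8,1.4,-1.1,0,-1,0,0,-8,1.4,-1.1,0,-1,0,0,-8,1.4,-1.1,0,-1,0,0,-8.5,1.7,-1.4,0,-1,0,0,0,0,0,-1,-1,0,0,0,0,0,-2,-1,0,0,0,0,0,0,-1,0,0,0,0,0,0,-1]
}}

```text
time_s: 8.3
position: [0.6322, 0.162, 0.128]
tcp_rot: [[-0.092, 0.996, 0.014], [0.974, 0.093, -0.206], [-0.207, -0.006, -0.978]]
force: [0.3, 0.1, 0.1]
opening: 0.181
```

```bash
cat >> h.py <<'E'
Rg=tool(180+SY,12);Pg=np.array([.4634,.297,.0606]);foot0=np.array([.4663,.2975,.006])
rel=Rg.T@(foot0-Pg);upg=Rg.T@[0,0,1]
E
python3 - <<'E'
from h import *
np.set_printoptions(precision=4,suppress=True)
t=cap('top');s=cap('side')
Rt=tool(RY,12);L=np.array([.6348,.1568,.060]);print('target',L-Rt@rel,delta(Rt,L-Rt@rel))
st=read_state();F=st['position']+st['tcp_rot']@rel;print(F,st['joint_positions'],st['opening'],st['force'])
for c in(t,s):print(proj(c,[F,F+.082*(st['tcp_rot']@upg)]))
crop(s,180,170,300,270,6,'s7')
crop(t,150,120,270,220,6,'t7')
E
```

```text
target [0.6346 0.1597 0.1146] (array([-0.07, -0.07, -0.48]), array([ 0.08, -0.26, -1.55]))
[0.6339 0.1594 0.0755] [ 10.1427  39.9375  80.3554 -13.5445  61.4693  11.4786] 0.17881517976777467 [ 0.7443  0.3978 -1.1452]
[[204.5815 169.9775]
 [200.7888 161.8042]]
[[213.3363 229.145 ]
 [212.0513 203.4275]]
```

View pics/s7.png

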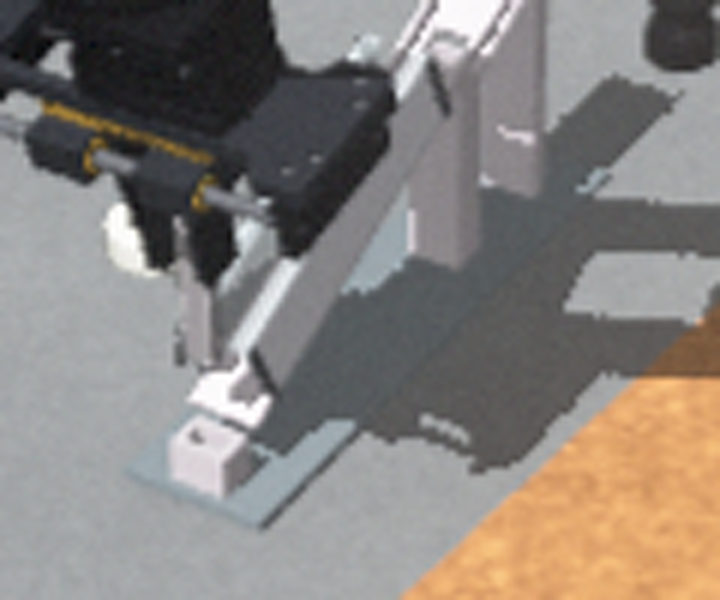

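View pics/t7.png

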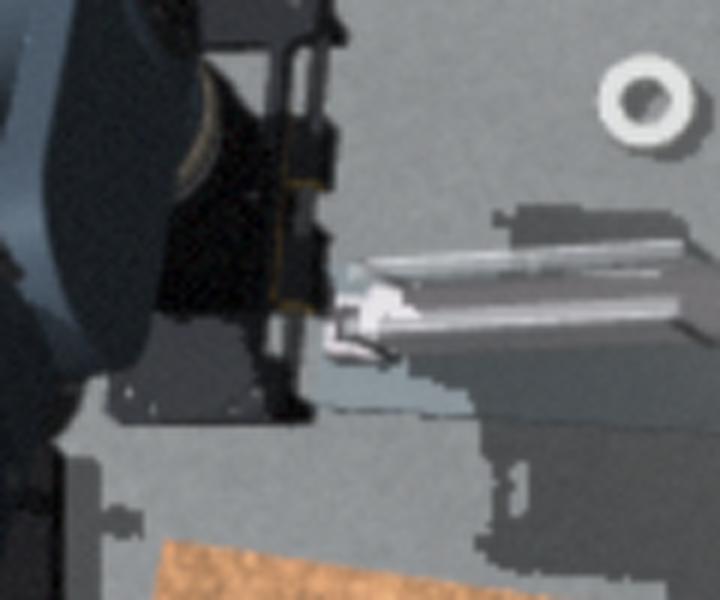

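The stop is held upright over the slot, with its foot at about side pixel (213.5,229.5); the prediction was (213.3,229.1). I'll mark the predicted mouth of the socket on the picture as a check.

```bash
cat >> h.py <<'E'
ru=np.array([np.cos(np.radians(RY)),np.sin(np.radians(RY)),0]);rv=np.array([-ru[1],ru[0],0])
def mark(c,x0,y0,x1,y1,k,name,polys):
    im=cv2.resize(c['pixels'][y0:y1,x0:x1],None,fx=k,fy=k,interpolation=cv2.INTER_CUBIC)[:,:,::-1].copy()
    for P,col in polys:
        q=(proj(c,P)+.5-[x0,y0])*k-.5
        cv2.polylines(im,[np.round(q).astype(int)],True,col,1)
    cv2.imwrite(f'pics/{name}.png',im)
def rect(c,a,b,z=0):return np.array([c+sx*a/2*ru+sy*b/2*rv for sx,sy in((1,1),(1,-1),(-1,-1),(-1,1))])
E
python3 - <<'E'
from h import *
t=cap('top');s=cap('side')
L=np.array([.6348,.1568,.027])
B=np.array([.6458,.006,.005])
G=np.array([.6520,-.04905,.1274])
ps=[(rect(L,.011,.019),(0,0,255)),(rect(B,.330,.075),(0,255,0))]
mark(s,190,210,240,260,14,'s8',ps);mark(t,190,150,240,200,14,'t8',ps)
E
```

```text
(no output)
```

View pics/s8.png

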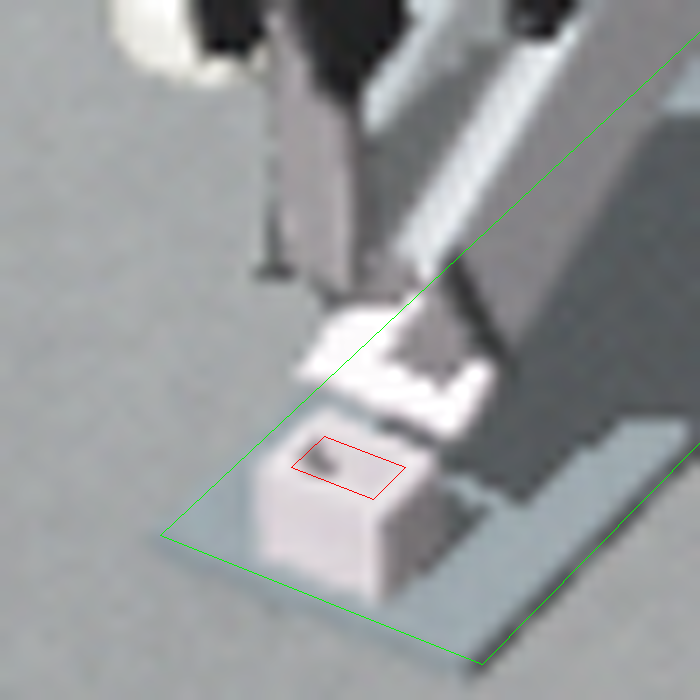

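View pics/t8.png

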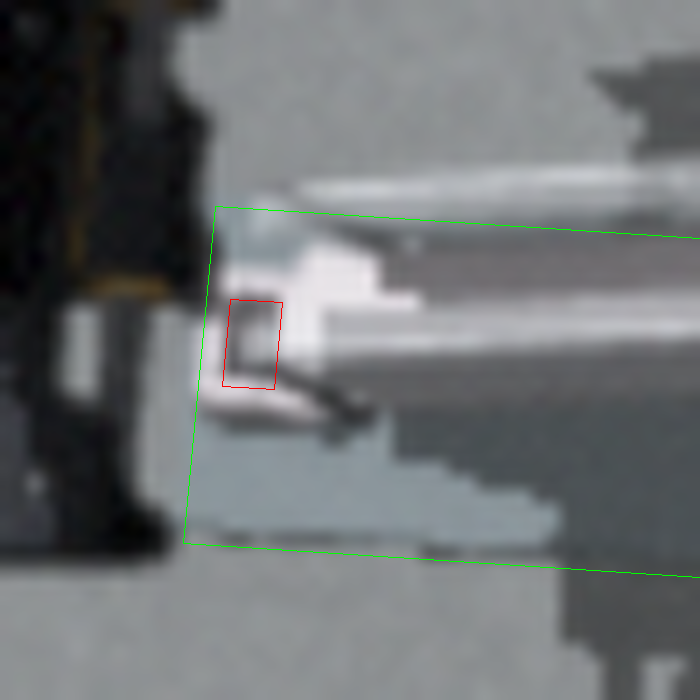

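```bash
python3 - <<'E'
from h import *
t=cap('top');s=cap('side')
L=np.array([.6348,.1568,.027]);st=read_state();F=st['position']+st['tcp_rot']@rel
up=st['tcp_rot']@upg
M=st['tcp_rot']@Rg.T@tool(180+SY,0)
def rr(c,a,b):return np.array([c+i*a/2*M[:,0]+j*b/2*M[:,1] for i,j in((1,1),(1,-1),(-1,-1),(-1,1))])
ps=[(rr(F,.008,.016),(0,0,255)),(rr(F+.058*up,.008,.016),(0,255,0)),(rr(F+.082*up,.014,.016),(255,0,0))]
mark(s,190,195,240,245,14,'s9',ps);mark(t,180,140,230,190,14,'t9',ps)
print(F,up)
E
```

```text
[0.63466855 0.15937122 0.07644791] [-6.26774159e-04 -1.57860338e-03  9.99998558e-01]
```

View pics/s9.png

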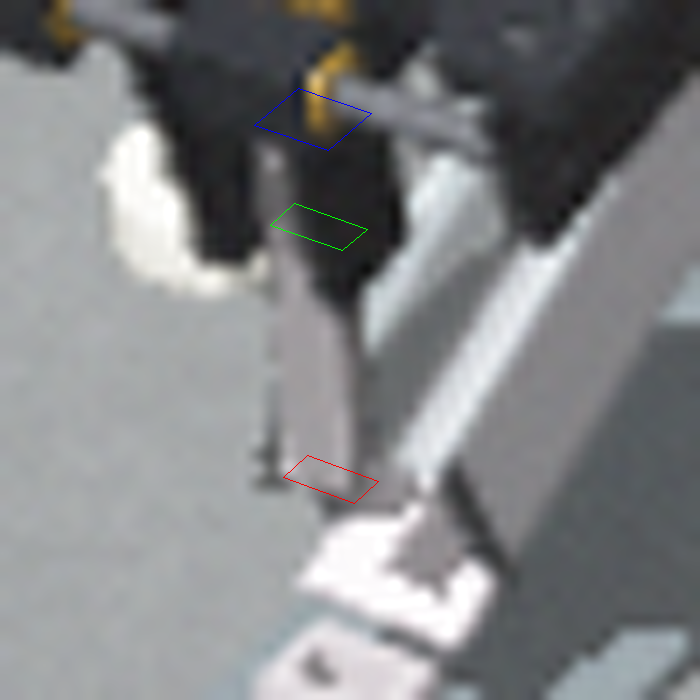

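The predicted stop outline agrees with the picture to about 1 mm. Now I'll shift over the socket and lower to just above its mouth.

Emit:
{"method": "send_rows", "body": {
  "moves": [0,0,-0.4,0.03,-0.3,0,-1,0,0,0,0,0,-2,-1,0,0,0,0,0,-2,-1,0,0,0,0,0,-0.4,-1,0,0,0,0,0,0,-1,0,0,0,0,0,0,-1]
}}

```text
time_s: 9.2
position: [0.6352, 0.1589, 0.0871]
tcp_rot: [[-0.083, 0.996, 0.018], [0.975, 0.085, -0.206], [-0.207, 0.001, -0.978]]
force: [0.4, 0.2, -0.7]
opening: 0.174
```

```bash
cat >> h.py <<'E'
def look(n,F=None,L=None):
    t=cap('top');s=cap('side');st=read_state()
    M=st['tcp_rot']@Rg.T@tool(180+SY,0);up=M[:,2]*-1
    F=st['position']+st['tcp_rot']@rel
    def rr(c,a,b):return np.array([c+i*a/2*M[:,0]+j*b/2*M[:,1] for i,j in((1,1),(1,-1),(-1,-1),(-1,1))])
    ps=[(rr(F,.008,.016),(0,0,255))]
    mark(s,190,195,240,245,14,'s'+n,ps);mark(t,180,140,230,190,14,'t'+n,ps)
    print('foot',np.round(F*1000,1),'force',np.round(st['force'],1),'yaw',R.from_matrix(M).as_euler('ZYX',degrees=True).round(2))
E
python3 - <<'E'
from h import *
look('10')
E
```

```text
foot [635.6 156.2  32.8] force [ 0.5 -1.1 -1.6] yaw [ 9.4860e+01 -9.0000e-02  1.7991e+02]
```

View pics/s10.png

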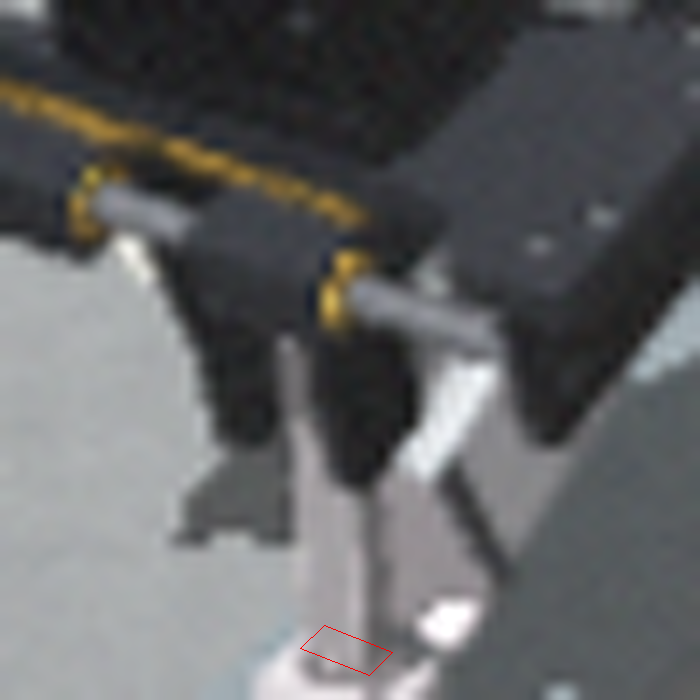

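View pics/t10.png

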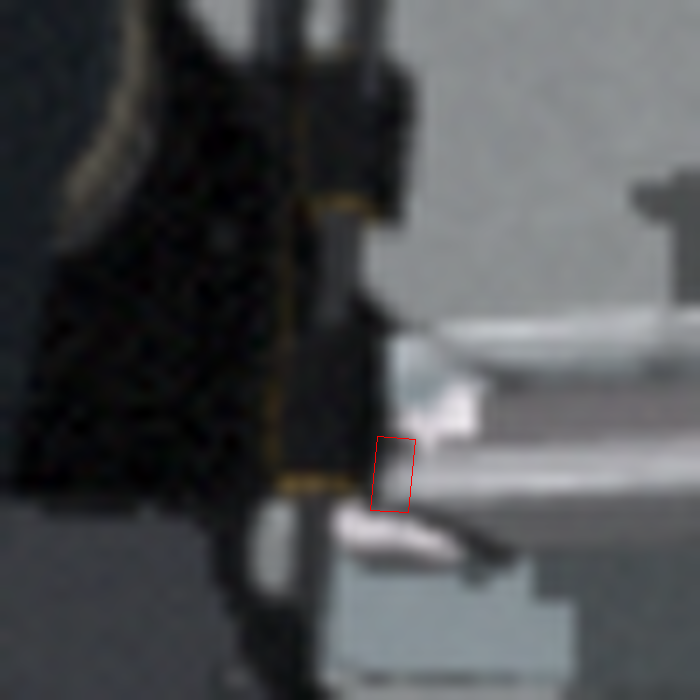

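Emit:
{"method": "send_rows", "body": {
  "moves": [0,0,0,0,0,-0.2,-1,0,0,0,0,0,-0.2,-1,0,0,0,0,0,-0.2,-1,0,0,0,0,0,-0.2,-1,0,0,0,0,0,0,-1]
}}

```text
time_s: 9.8
position: [0.6341, 0.1589, 0.0777]
tcp_rot: [[-0.083, 0.996, 0.016], [0.975, 0.085, -0.206], [-0.207, -0.002, -0.978]]
force: [-0.9, -0.1, -0.5]
opening: 0.181
```

```bash
python3 - <<'E'
from h import *
look('11')
E
```

```text
foot [634.5 156.   23.4] force [-1.1  0.  -0.2] yaw [ 9.4870e+01 -8.0000e-02 -1.7995e+02]
```

View pics/s11.png

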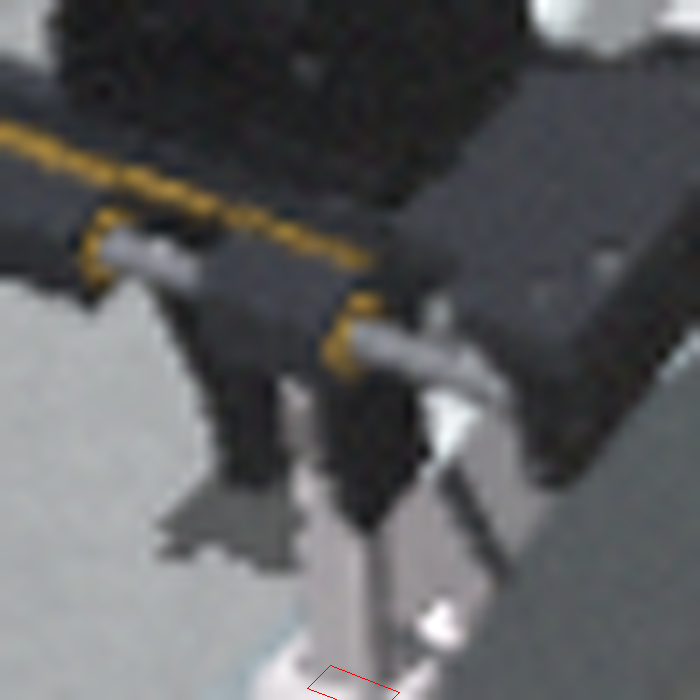

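No force so far, and the foot is past the mouth. Continuing down.

Emit:
{"method": "send_rows", "body": {
  "moves": [0,0,0,0,0,-0.2,-1,0,0,0,0,0,-0.2,-1,0,0,0,0,0,-0.2,-1,0,0,0,0,0,-0.2,-1,0,0,0,0,0,0,-1]
}}

```text
time_s: 10.4
position: [0.6342, 0.1591, 0.0696]
tcp_rot: [[-0.083, 0.996, 0.016], [0.975, 0.085, -0.206], [-0.206, -0.001, -0.979]]
force: [-0.0, 1.6, 0.2]
opening: 0.175
```

Emit:
{"method": "send_rows", "body": {
  "moves": [0,0,0,0,0,-0.2,-1,0,0,0,0,0,-0.2,-1,0,0,0,0,0,-0.2,-1,0,0,0,0,0,0,-1]
}}

```text
time_s: 10.8
position: [0.6343, 0.1586, 0.0636]
tcp_rot: [[-0.083, 0.996, 0.016], [0.975, 0.085, -0.206], [-0.207, -0.001, -0.978]]
force: [0.5, -0.5, -1.4]
opening: 0.183
```

```bash
python3 - <<'E'
from h import *
look('12')
E
```

```text
foot [634.4 155.8   9.4] force [ 0.6 -0.4 -1.2] yaw [ 9.4860e+01 -7.0000e-02 -1.7994e+02]
```

View pics/s12.png

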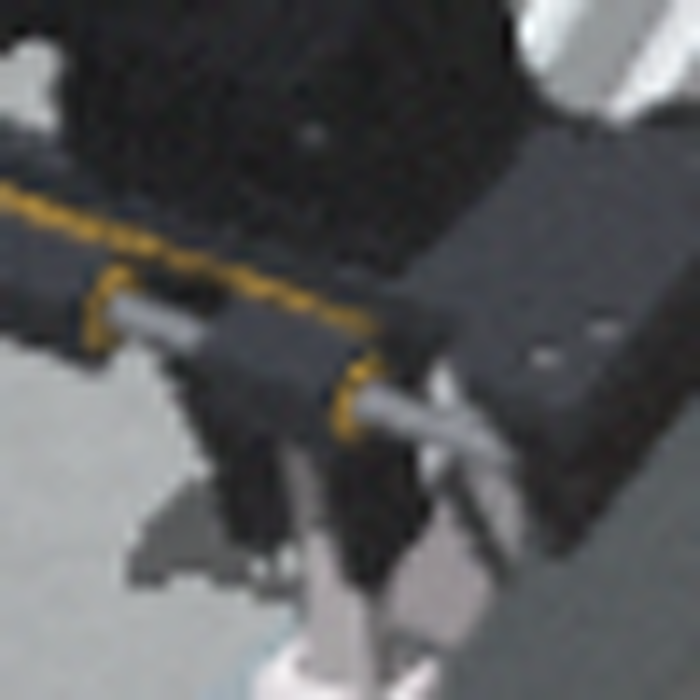

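Emit:
{"method": "send_rows", "body": {
  "moves": [0,0,0,0,0,-0.2,-1,0,0,0,0,0,-0.2,-1,0,0,0,0,0,0,-1]
}}

```text
time_s: 11.2
position: [0.6342, 0.1588, 0.0598]
tcp_rot: [[-0.083, 0.996, 0.016], [0.975, 0.085, -0.206], [-0.207, -0.001, -0.978]]
force: [0.4, 0.4, 0.0]
opening: 0.181
```

Emit:
{"method": "send_rows", "body": {
  "moves": [0,0,0,0,0,-0.15,-1,0,0,0,0,0,0,-1]
}}

```text
time_s: 11.4
position: [0.6346, 0.1589, 0.0593]
tcp_rot: [[-0.083, 0.996, 0.017], [0.975, 0.085, -0.206], [-0.207, -0.0, -0.978]]
force: [-0.6, 0.2, 4.0]
opening: 0.18
```

Contact at the socket floor (4 N) with the modelled foot at z ≈ 5 mm, so the stop is home. Releasing and backing out along the tool axis.

Emit:
{"method": "send_rows", "body": {
  "moves": [0,0,0,0,0,0,0,0,0,0,0,0,0,0,0,0,0,0,0,0,0,0,0,0,0,0,0,0,0,0,0,0,0.4,1.5,0,0,0,0,0,0.7,2.5,0,0,0,0,0,1,4,0,0,0,0,0,1,4,0,0,0,0,0,0,0,0]
}}

```text
time_s: 12.3
position: [0.6389, 0.1925, 0.187]
tcp_rot: [[-0.082, 0.996, 0.032], [0.975, 0.087, -0.202], [-0.204, 0.015, -0.979]]
force: [0.2, -0.1, -0.4]
opening: 0.497
```

```bash
python3 - <<'E'
from h import *
t=cap('top');s=cap('side');st=read_state();print(st['position'],st['joint_positions'])
mark(s,190,195,240,245,14,'s13',[]);mark(t,180,140,230,190,14,'t13',[])
E
```

```text
[0.63525246 0.19072058 0.18128269] [ 12.51650711  37.26230242  76.44792464 -12.72910098  68.18158752
  12.57349518]
```

View pics/s13.png

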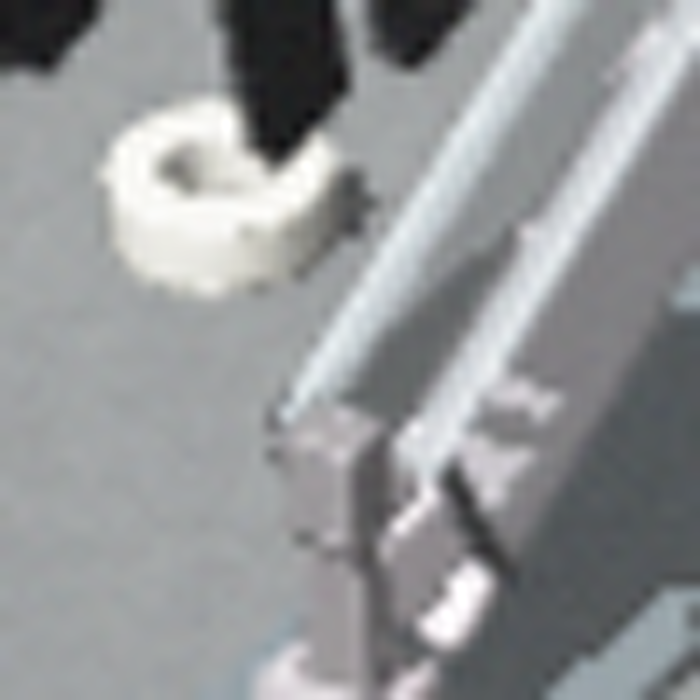

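The stop stands upright in the low socket, with its head at side pixel (214,228). Next I'll re-measure the heads with fresh pictures.

```bash
python3 - <<'E'
from h import *
t=cap('top','t14');s=cap('side','s14')
print('stop top proj',proj(s,[[.6346,.1565,.087]]),proj(t,[[.6346,.1565,.087]]))
g=lambda x:(255*(x/255.)**.5).astype('uint8')
T=t['pixels'][:,:,::-1];S=s['pixels'][:,:,::-1]
P=[cv2.resize(x,None,fx=12,fy=12,interpolation=cv2.INTER_CUBIC) for x in (T[236:261,284:314],T[219:244,359:389],S[202:227,312:342],S[167:192,320:350])]
cv2.imwrite('pics/heads2.png',g(np.vstack([np.hstack(P[:2]),np.hstack(P[2:])])))
E
```

```text
stop top proj [[213.67830008 225.00551141]] [[205.14302259 168.82739333]]
```

View pics/heads2.png

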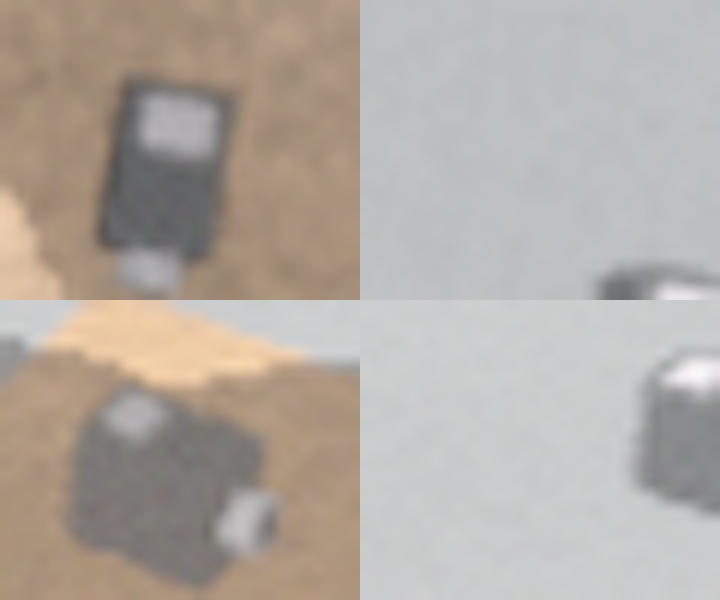

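View pics/t14.png

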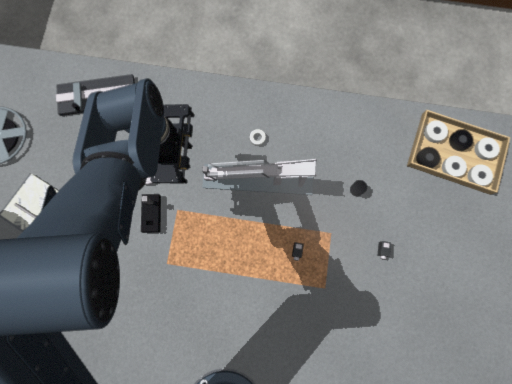

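Head 2 has been knocked: it is now at top pixel (384,250), up to about 4 cm from where it was. Head 1 hasn't moved. I'll measure head 1 from its top-face corners and check the result in the side view.

```bash
cat >> h.py <<'E'
def headfit(c,q):
    P=onz(c,q,.034)[:,:2]  # BL,BR,FR,FL where F= lens end
    C=P.mean(0);d=(P[2]+P[3]-P[0]-P[1]);w=P[1]+P[2]-P[0]-P[3]
    print('len',np.linalg.norm(d)/2*1e3,'wid',np.linalg.norm(w)/2*1e3)
    y1=np.degrees(np.arctan2(d[1],d[0]));y2=np.degrees(np.arctan2(w[1],w[0]))
    print('C',C*1e3,'yaw',y1,'yaw from width',y2,'+90:',y2+90,y2-90);return C,y1
def headbox(C,yaw):
    a=np.radians(yaw);x=np.array([np.cos(a),np.sin(a),0]);y=np.array([-x[1],x[0],0]);o=np.array([C[0],C[1],0])
    r=lambda z:np.array([o+[0,0,z]+i*.02*x+j*.013*y for i,j in((1,1),(1,-1),(-1,-1),(-1,1))])
    return [(r(.034),(0,0,255)),(r(0),(0,255,0))]
E
python3 - <<'E'
from h import *
np.set_printoptions(precision=1,suppress=True)
t=cap('top');s=cap('side')
q=[((x+.5)/12-.5+284,(y+.5)/12-.5+236) for x,y in((130,79),(235,97),(212,255),(100,242))]
C,yaw=headfit(t,q)
mark(s,305,195,355,235,14,'s15',headbox(C,yaw));mark(t,280,230,320,270,14,'t15',headbox(C,yaw))
E
```

```text
len 38.076916512230326 wid 25.6948715093056
C [ 454.8 -134.5] yaw 177.89204784947353 yaw from width -89.45401282167511 +90: 0.5459871783248929 -179.45401282167512
```

View pics/s15.png

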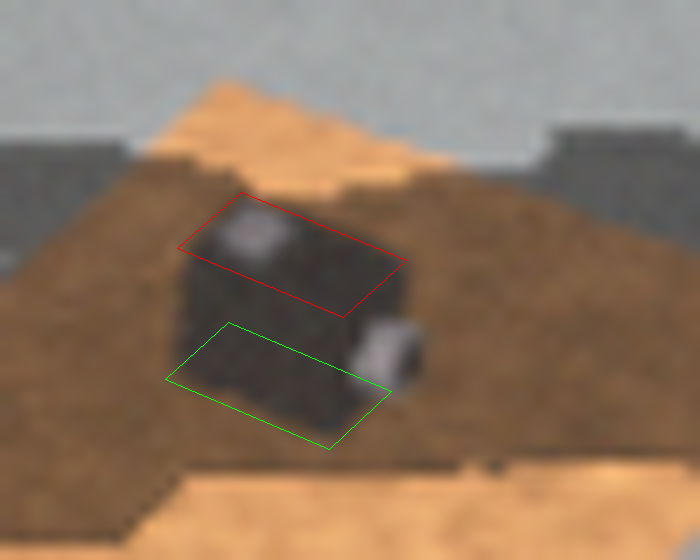

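View pics/t15.png

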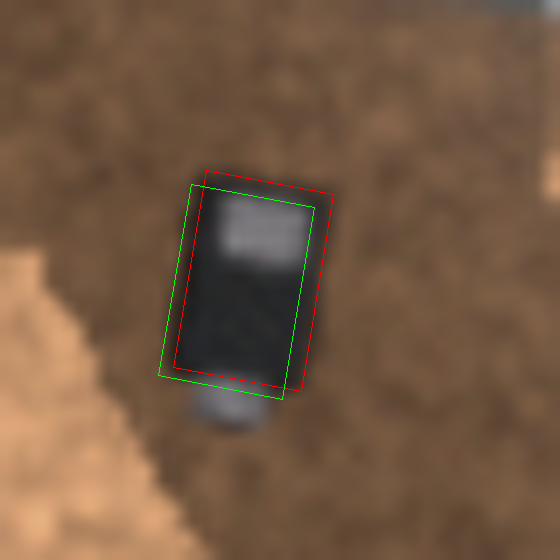

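Emit:
{"method": "send_rows", "body": {
  "moves": [6,0.5,0,0,0,2,0,6,0.5,0,-1,0,2,0,0,0,8,-1.7,-3.2,0,0,0,0,8,-1.7,-3.2,0,0,0,0,8,-1.7,-3.2,0,0,0,0,8,-1.7,-3.2,0,0,0,0,8,-1.7,-3.2,0,0,0,0,8,-1.7,-3.2,0,0,0,0,8,-1.7,-3.2,0,0,0,0,8,-1.7,-3.2,0,0,0,0,8,-1.7,-3.2,-2,0,0,0,8,-1.7,-3.2,-4,0,0,0,4,0,0,-3,0,0,0,0,0,0,0,0,0,0,0,0,0,0,0]
}}

```text
time_s: 14.1
position: [0.4552, -0.1275, 0.1311]
tcp_rot: [[-1.0, 0.022, -0.004], [0.022, 1.0, 0.001], [0.004, 0.001, -1.0]]
force: [0.7, 0.3, -0.1]
opening: 0.498
```

```bash
python3 - <<'E'
from h import *
st=read_state();print(st['joint_positions'],st['opening'],delta(tool(179,0),[.4548,-.1335,.012]))
t=cap('top','t16');s=cap('side','s16')
E
```

```text
[-2.91850820e+01  2.72777490e+01  1.08491693e+02 -9.76059050e-02
  4.44834582e+01 -1.17872858e+02] 0.49802012395067863 (array([-0.06, -0.25,  0.24]), array([ -0.04,  -0.6 , -11.91]))
```

View pics/s16.png

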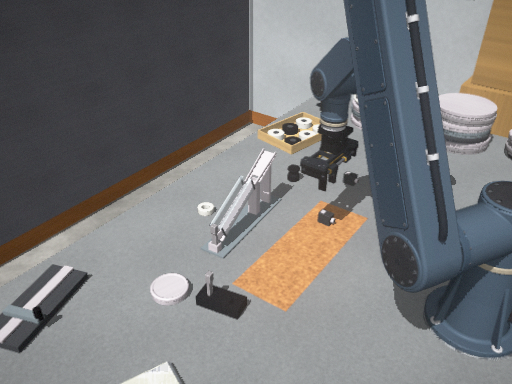

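The gripper is above head 1. I'll lower it over the head and close.

Emit:
{"method": "send_rows", "body": {
  "moves": [0,0,0.2,0,-0.6,-3,0,0,0,0,0,0,-4,0,0,0,0,0,0,-3,0,0,0,0,0,0,-1.8,0,0,0,0,0,0,0,0,0,0,0,0,0,0,0]
}}

```text
time_s: 14.8
position: [0.4568, -0.1337, 0.0146]
tcp_rot: [[-1.0, 0.015, -0.0], [0.015, 1.0, -0.001], [0.0, -0.001, -1.0]]
force: [0.4, -0.2, 0.2]
opening: 0.498
```

```bash
python3 - <<'E'
from h import *
st=read_state();print(st['position'],st['force'],delta(tool(179,0),[.4548,-.1335,.012]))
t=cap('top');s=cap('side');crop(s,290,180,380,240,8,'s17');crop(t,270,220,330,280,10,'t17')
E
```

```text
[ 0.4568488  -0.13371966  0.01462268] [ 0.42558549 -0.17559166  0.24915225] (array([ 0.07, -0.03, -0.12]), array([-0.2 ,  0.02, -0.26]))
```

View pics/s17.png

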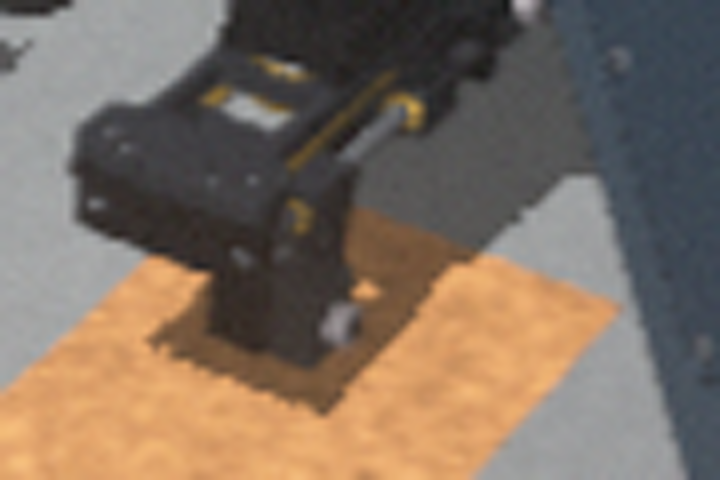

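Emit:
{"method": "send_rows", "body": {
  "moves": [0,0,0,-0.2,0,-0.2,0,0,0,0,0,0,0,-1,0,0,0,0,0,0,-1,0,0,0,0,0,0,-1,0,0,0,0,0,0,-1,0,0,0,0,0,0,-1]
}}

```text
time_s: 15.5
position: [0.4539, -0.1339, 0.0119]
tcp_rot: [[-1.0, 0.016, -0.002], [0.016, 1.0, -0.001], [0.002, -0.001, -1.0]]
force: [0.6, -0.0, 4.5]
opening: 0.294
```

Emit:
{"method": "send_rows", "body": {
  "moves": [0,0,0,0,0,2,-1,0,0,0,0,0,4,-1,0,0,0,0,0,4.5,-1,0,0,0,0,0,4.5,-1,0,0,0,0,0,4.5,-1,0,0,0,0,0,4.5,-1,0,0,-8.4,2,0.4,0,-1,0,0,-8.4,2,0.4,0,-1,0,0,-8.4,2,0.4,0,-1,0,0,-8.4,2,0.4,0,-1,0,0,-8.4,2,0.4,0,-1,0,0,-8.4,2,0.4,0,-1,0,0,-8.4,2,0.4,0,-1,0,0,-8.4,2,0.4,0,-1,0,0,-8.4,2,0.4,0,-1,0,0,-8.4,2,0.2,0,-1,0,0,0,0,0,0,-1,0,0,0,0,0,0,-1]
}}

```text
time_s: 17.3
position: [0.6528, -0.0955, 0.2506]
tcp_rot: [[-0.091, 0.996, -0.003], [0.996, 0.091, 0.003], [0.003, -0.003, -1.0]]
force: [0.2, 0.7, -0.7]
opening: 0.297
```

```bash
cat >> h.py <<'E'
G0=np.array([.652,-.0495,.1274])
def rail(x,y,z):
    a=np.radians(25);X=np.cos(a)*ru-np.array([0,0,np.sin(a)]);n=np.sin(a)*ru+np.array([0,0,np.cos(a)])
    return G0+x*X+y*rv+z*n
E
python3 - <<'E'
from h import *
np.set_printoptions(precision=3,suppress=True)
st=read_state();print(st['position'],st['opening'],st['joint_positions']);Rt=tool(RY,25)
print('x axis check',Rt[:,0],rail(1,0,0)-rail(0,0,0))
for z in(.05,.030,.0135):print(rail(-.052,0,z),delta(Rt,rail(-.052,0,z)))
print(R.from_matrix(Rt@tool(RY,0).T).as_rotvec(degrees=True))
t=cap('top','t18');s=cap('side','s18')
E
```

```text
[ 0.653 -0.095  0.251] 0.29711671916548793 [-18.048  31.525  74.764   0.092  73.936 -23.3  ]
x axis check [-0.077  0.903 -0.423] [-0.077  0.903 -0.423]
[ 0.654 -0.075  0.195] (array([-25.06,  -2.38,  -0.33]), array([ 0.14,  2.01, -5.59]))
[ 0.655 -0.084  0.177] (array([-25.06,  -2.38,  -0.33]), array([ 0.21,  1.16, -7.4 ]))
[ 0.656 -0.091  0.162] (array([-25.06,  -2.38,  -0.33]), array([ 0.27,  0.47, -8.9 ]))
[-24.91   -2.114   0.   ]
```

View pics/s18.png

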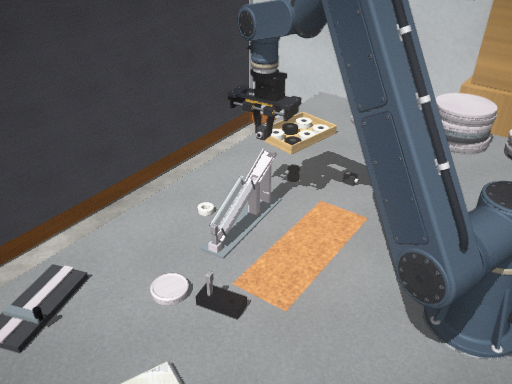

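Emit:
{"method": "send_rows", "body": {
  "moves": [-8.3,-0.8,-0.1,0,0.6,0,-1,-8.3,-0.8,-0.1,0.1,0.7,0,-1,-8.4,-0.8,-0.1,0.1,0.7,-1,-1,0,0,0,0,0,-2.5,-1,0,0,0,0,0,-2,-1,0,0,0,0,0,0,-1,0,0,0,0,0,0,-1]
}}

```text
time_s: 18.1
position: [0.6552, -0.0761, 0.197]
tcp_rot: [[-0.075, 0.996, 0.038], [0.903, 0.084, -0.421], [-0.423, 0.003, -0.906]]
force: [-0.4, -1.4, -0.0]
opening: 0.299
```

```bash
cat >> h.py <<'E'
def hb(z0=-.012):
    st=read_state();T=st['tcp_rot'];p=st['position']
    r=lambda d:np.array([p+T@[i*.02,j*.013,d] for i,j in((1,1),(1,-1),(-1,-1),(-1,1))])
    return [(r(.012),(0,255,0)),(r(-.022),(0,0,255))]
def chute():
    return [(np.array([rail(-.1,.019,0),rail(.03,.014,0),rail(.03,-.014,0),rail(-.1,-.019,0)]),(255,0,0))]
E
python3 - <<'E'
from h import *
np.set_printoptions(precision=3,suppress=True)
st=read_state();print(st['position'],st['opening'],st['joint_positions']);Rt=tool(RY,25)
for z in(.05,.030,.0135):print(rail(-.052,0,z),delta(Rt,rail(-.052,0,z)))
t=cap('top','t19');s=cap('side','s19')
mark(s,230,125,290,185,11,'s20',hb()+chute());mark(t,260,140,330,200,11,'t20',hb()+chute())
E
```

```text
[ 0.655 -0.076  0.197] 0.299248673225057 [ -5.242  35.287  81.879 -28.315  61.19    3.479]
[ 0.654 -0.075  0.195] (array([-0.02,  0.17,  0.03]), array([-0.1 ,  0.07, -0.23]))
[ 0.655 -0.084  0.177] (array([-0.02,  0.17,  0.03]), array([-0.03, -0.77, -2.04]))
[ 0.656 -0.091  0.162] (array([-0.02,  0.17,  0.03]), array([ 0.03, -1.46, -3.54]))
```

View pics/s20.png

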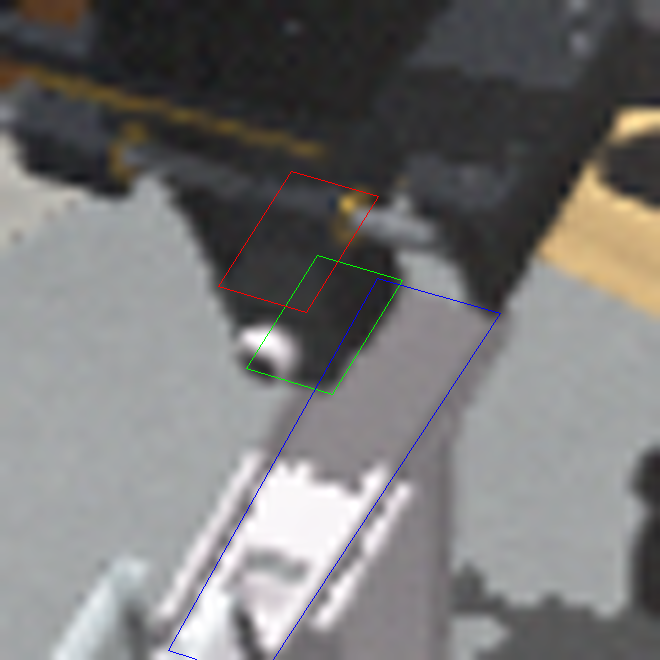

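View pics/t20.png

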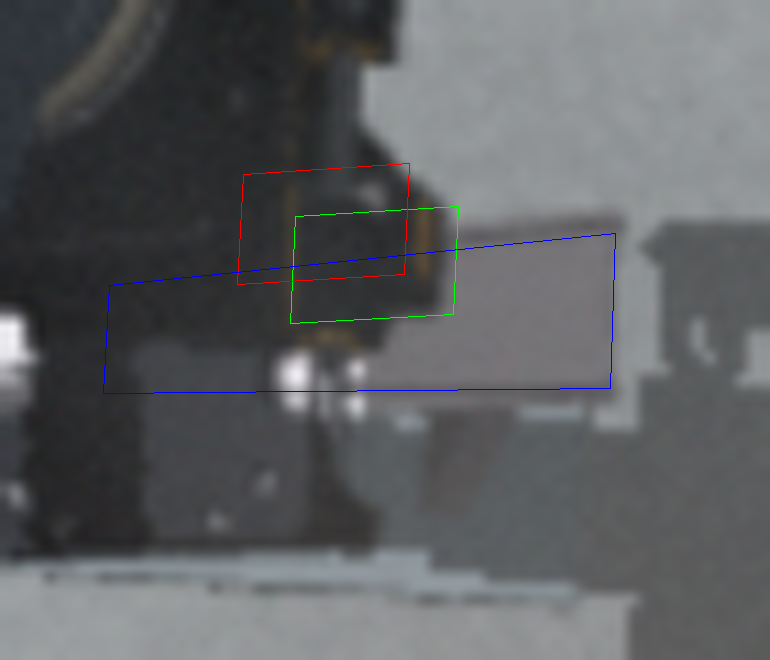

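The head is above the chute and lined up to about 1–2 mm (chute top edge at side crop (500,315)). Lowering along the floor normal.

Emit:
{"method": "send_rows", "body": {
  "moves": [0,0.2,0,0,-0.4,-1,-1,0,0,0,0,-0.4,-1.1,-1,0,0,0,0,-0.45,-1.0,-1,0,0,0,0,0,0,-1,0,0,0,0,0,0,-1]
}}

```text
time_s: 18.7
position: [0.6553, -0.0886, 0.1648]
tcp_rot: [[-0.076, 0.997, 0.034], [0.903, 0.083, -0.421], [-0.422, -0.001, -0.907]]
force: [0.2, -0.9, -0.0]
opening: 0.298
```

```bash
python3 - <<'E'
from h import *
np.set_printoptions(precision=3,suppress=True)
st=read_state();print(st['position'],st['opening'],st['force']);Rt=tool(RY,25)
for z in(.018,.0135):print(rail(-.052,0,z),delta(Rt,rail(-.052,0,z)))
t=cap('top');s=cap('side')
mark(s,230,125,290,185,11,'s21',hb()+chute());mark(t,260,140,330,200,11,'t21',hb()+chute())
E
```

```text
[ 0.655 -0.089  0.165] 0.29845343495310944 [ 0.242 -0.889 -0.046]
[ 0.655 -0.089  0.166] (array([-0.04, -0.06,  0.07]), array([ 0.  , -0.03,  0.09]))
[ 0.656 -0.091  0.162] (array([-0.04, -0.06,  0.07]), array([ 0.02, -0.22, -0.32]))
```

View pics/s21.png

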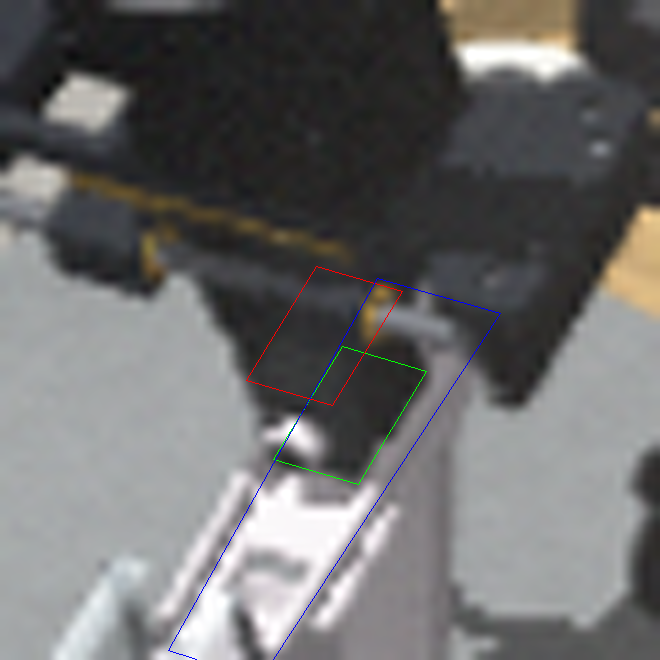

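View pics/t21.png

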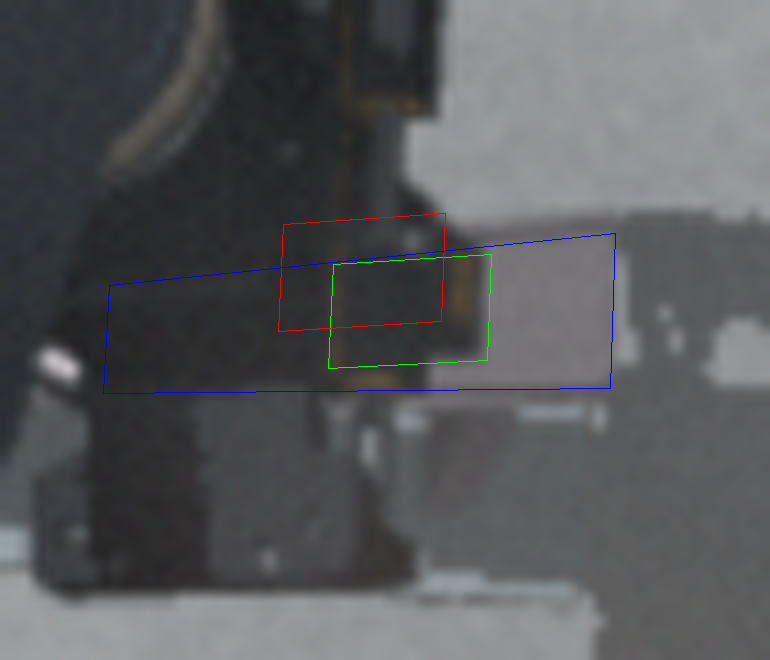

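Emit:
{"method": "send_rows", "body": {
  "moves": [0,0,0,0,-0.1,-0.2,-1,0,0,0,0,-0.1,-0.2,-1,0,0,0,0,0,0,-1]
}}

```text
time_s: 19.1
position: [0.6555, -0.0902, 0.1614]
tcp_rot: [[-0.076, 0.996, 0.035], [0.903, 0.084, -0.421], [-0.422, 0.0, -0.907]]
force: [-0.2, -0.3, -0.5]
opening: 0.294
```

Emit:
{"method": "send_rows", "body": {
  "moves": [0,0,0,0,-0.04,-0.08,-1,0,0,0,0,0,0,-1,0,0,0,0,0,0,-1]
}}

```text
time_s: 19.4
position: [0.6557, -0.0906, 0.1609]
tcp_rot: [[-0.076, 0.996, 0.036], [0.903, 0.084, -0.421], [-0.422, 0.0, -0.906]]
force: [-0.1, -0.7, -0.3]
opening: 0.298
```

Emit:
{"method": "send_rows", "body": {
  "moves": [0,0,0,0,-0.03,-0.06,-1,0,0,0,0,0,0,0,0,0,0,0,0,0,0,0,0,0,0,0,0,0,0,0,0,0,0,0,0,0,0,0,0,0,0,0,0,0,0,0,0,0,0,0]
}}

```text
invalid input
```

```bash
python3 - <<'E'
from h import *
st=read_state();print(st['position'],st['opening'],st['force'])
t=cap('top');s=cap('side')
crop(s,190,120,300,260,5,'s22');crop(t,190,130,330,210,5.5,'t22')
E
```

```text
[ 0.65570831 -0.09061686  0.16087431] 0.29767366455861105 [-0.09000202 -0.67321351 -0.34218122]
```

View pics/s22.png

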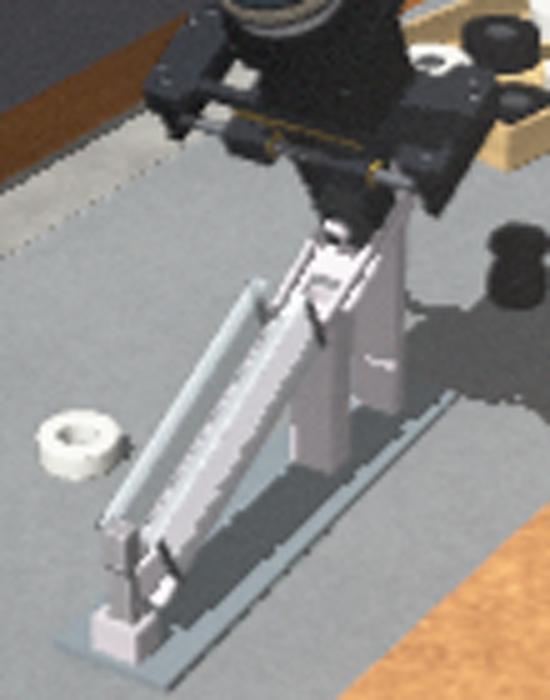

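View pics/t22.png

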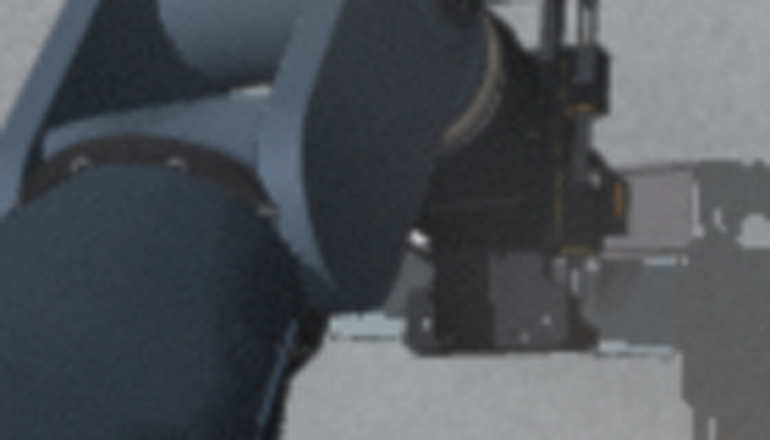

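The row count was wrong, so that call did nothing. Releasing now.

Emit:
{"method": "send_rows", "body": {
  "moves": [0,0,0,0,-0.02,-0.05,-1,0,0,0,0,0,0,0,0,0,0,0,0,0,0,0,0,0,0,0,0,0,0,0,0,0,0,0,0,0,0,0,0,0,0,0]
}}

```text
time_s: 20.1
position: [0.6557, -0.0908, 0.1604]
tcp_rot: [[-0.076, 0.996, 0.036], [0.903, 0.084, -0.421], [-0.422, 0.001, -0.906]]
force: [-0.2, 0.4, 0.2]
opening: 0.499
```

```bash
python3 - <<'E'
from h import *
st=read_state();print(st['position'],st['opening'],st['force'])
t=cap('top');s=cap('side')
crop(s,190,120,300,260,5,'s23')
E
```

```text
[ 0.65573503 -0.09084872  0.16038712] 0.4986398082855072 [-0.21773218  0.388868    0.16961388]
```

View pics/s23.png

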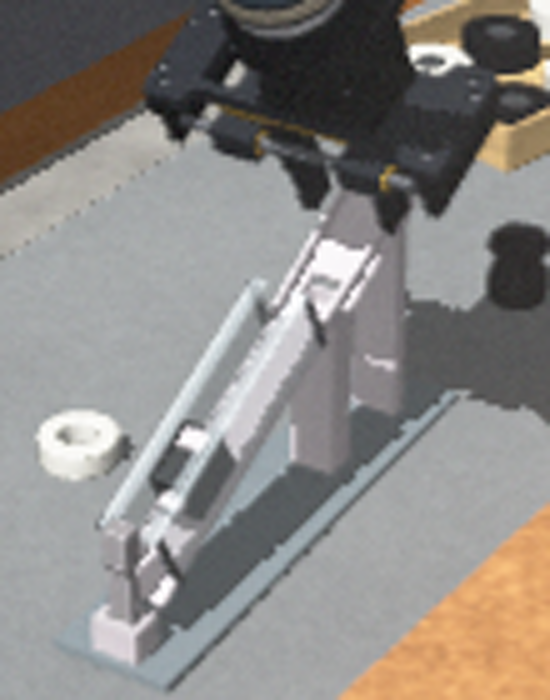

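Head 1 is sliding down the clear tube. I'll retract and then measure head 2.

Emit:
{"method": "send_rows", "body": {
  "moves": [0,0,0,0,0.8,1.8,0,0,0,0,0,1.6,3.6,0,8.3,0.7,0,0,0,3,0,8.3,0.7,0,-2,-2,0,0,8.3,0.7,0,-3,-2,0,0,0,0,0,-3,-2,0,0,0,0,0,-3,-2,0,0,0,0,0,0,0,0,0]
}}

```text
time_s: 21.0
position: [0.5419, -0.1489, 0.2443]
tcp_rot: [[-0.079, 0.997, -0.003], [0.997, 0.079, 0.0], [0.001, -0.003, -1.0]]
force: [0.8, 0.6, -0.0]
opening: 0.5
```

```bash
python3 - <<'E'
from h import *
st=read_state();print(st['position'],st['joint_positions'],st['opening'],st['force'])
t=cap('top','t24');s=cap('side','s24')
crop(s,190,170,250,260,8,'s24a')
print(onz(t,[(384,250)],.034))
g=lambda x:(255*(x/255.)**.5).astype('uint8')
T=t['pixels'][:,:,::-1];S=s['pixels'][:,:,::-1]
P=[cv2.resize(x,None,fx=12,fy=12,interpolation=cv2.INTER_CUBIC) for x in (T[235:265,370:400],S[163:193,335:365])]
cv2.imwrite('pics/h2.png',g(np.hstack(P)))
E
```

```text
[ 0.54189163 -0.14891232  0.24427735] [-2.67210810e+01  2.39765719e+01  8.96876630e+01 -7.13908229e-02
  6.65099926e+01 -3.12491788e+01] 0.5000406189808966 [ 0.82294997  0.64591638 -0.03397433]
[[ 0.49013741 -0.37573188  0.034     ]]
```

View pics/s24a.png

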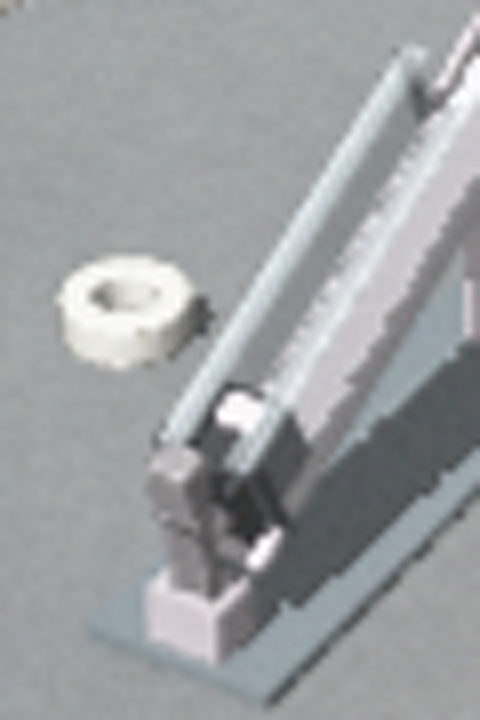

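View pics/h2.png

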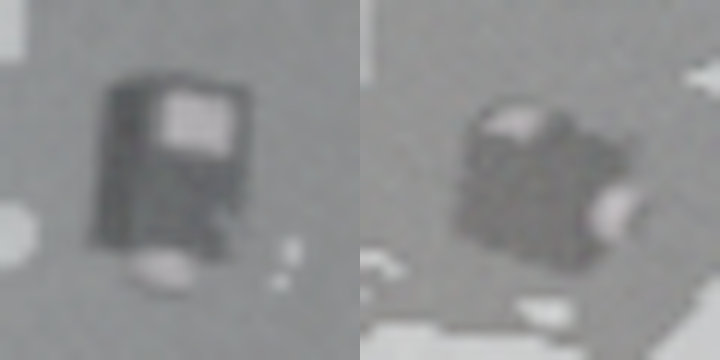

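View pics/t24.png

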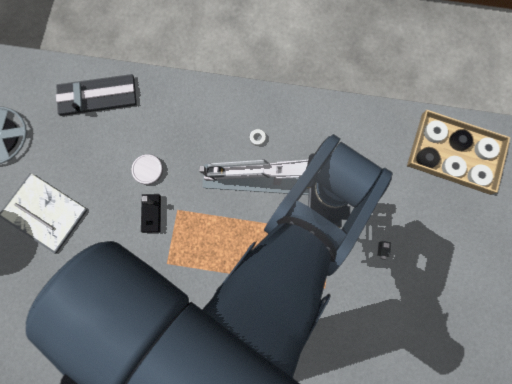

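Head 1 is home against the low stop, with its patch at side pixel (220,221). Measuring head 2, whose top-face corners are read from the crop.

```bash
python3 - <<'E'
from h import *
np.set_printoptions(precision=1,suppress=True)
t=cap('top');s=cap('side')
q=[((x+.5)/12-.5+370,(y+.5)/12-.5+235) for x,y in((152,77),(251,87),(228,259),(130,247))]
C,yaw=headfit(t,q)
mark(s,325,155,375,200,14,'s25',headbox(C,yaw));mark(t,365,230,405,270,14,'t25',headbox(C,yaw))
E
```

```text
len 40.73160787651005 wid 23.17738616662063
C [ 495.  -379.3] yaw 177.13088173855095 yaw from width -87.73895183575769 +90: 2.261048164242311 -177.7389518357577
```

View pics/s25.png

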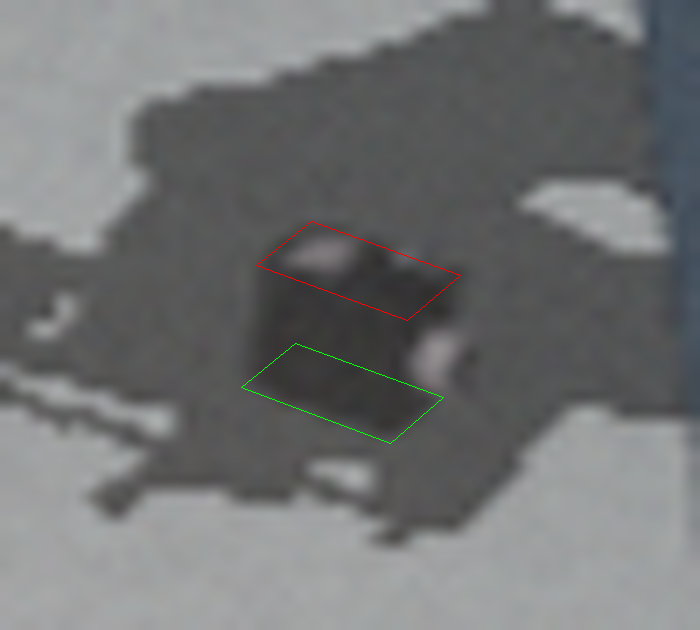

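View pics/t25.png

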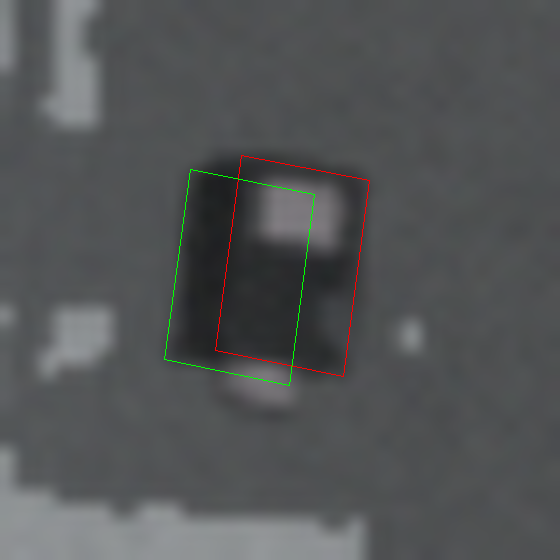

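Emit:
{"method": "send_rows", "body": {
  "moves": [0,0,8.4,-0.5,-2.3,0,0,0,0,8.4,-0.5,-2.3,0,0,0,0,8.4,-0.5,-2.3,0,0,0,0,8.4,-0.5,-2.3,0,0,0,0,8.4,-0.5,-2.3,0,0,0,0,8.4,-0.5,-2.3,0,0,0,0,8.4,-0.5,-2.3,0,0,0,0,8.4,-0.4,-2.3,-3,0,0,0,8.4,-0.4,-2.3,-4,0,0,0,8.4,-0.4,-2.2,-4,0,0,0,0,0,0,0,0,0,0,0,0,0,0,0]
}}

```text
time_s: 22.4
position: [0.4994, -0.375, 0.1332]
tcp_rot: [[-1.0, 0.022, -0.001], [0.022, 1.0, 0.003], [0.002, 0.002, -1.0]]
force: [0.1, -0.2, 0.5]
opening: 0.503
```

```bash
python3 - <<'E'
from h import *
st=read_state();print(st['position'],st['joint_positions'],delta(tool(178.5,0),[.4945,-.378,.012]))
t=cap('top','t26');s=cap('side','s26');crop(s,300,120,400,200,7.5,'s26a')
E
```

```text
[ 0.49935022 -0.37498925  0.13322353] [-4.71612292e+01  3.63873485e+01  8.65788821e+01  4.22182240e-02
  5.71981774e+01 -1.35898491e+02] (array([-0.14, -0.09, -0.21]), array([ -0.49,  -0.3 , -12.12]))
```

View pics/s26a.png

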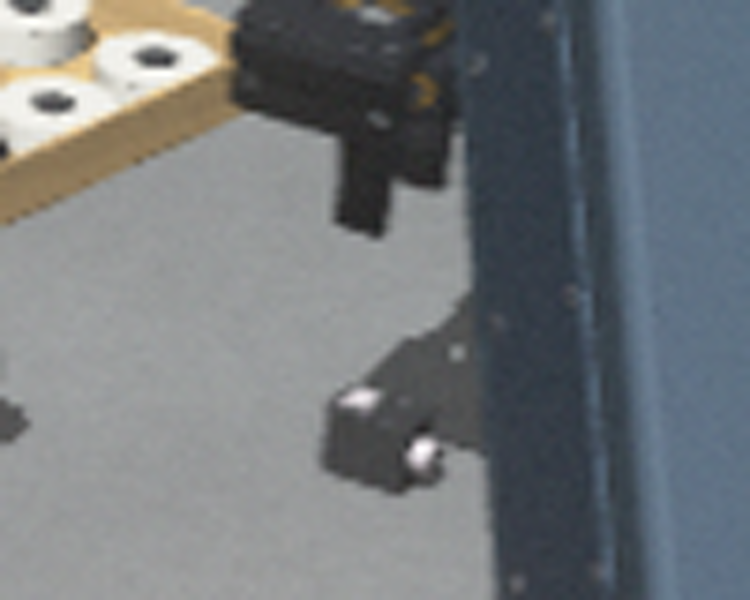

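View pics/t26.png

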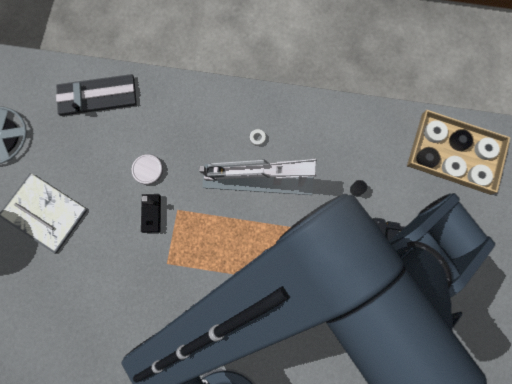

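The gripper is above head 2, which hasn't moved again. Lowering and gripping.

Emit:
{"method": "send_rows", "body": {
  "moves": [0,0,-0.2,-0.5,-0.3,0,0,0,0,0,0,0,-3,0,0,0,0,0,0,-4,0,0,0,0,0,0,-3,0,0,0,0,0,0,-2.1,0,0,0,0,0,0,0,0,0,0,0,0,0,0,0]
}}

```text
time_s: 23.2
position: [0.4945, -0.3792, 0.0148]
tcp_rot: [[-1.0, 0.024, 0.001], [0.024, 1.0, -0.001], [-0.001, -0.001, -1.0]]
force: [0.1, -0.1, -0.6]
opening: 0.5
```

```bash
python3 - <<'E'
from h import *
st=read_state();print(st['position'],st['force'],delta(tool(178.5,0),[.4945,-.378,.012]))
t=cap('top');s=cap('side','s27');crop(s,300,120,400,200,7.5,'s27a')
E
```

```text
[ 0.49448983 -0.3792364   0.01484285] [ 0.06633242 -0.09357768 -0.63570868] (array([ 0.07,  0.07, -0.11]), array([ 0.  ,  0.12, -0.28]))
```

View pics/s27a.png

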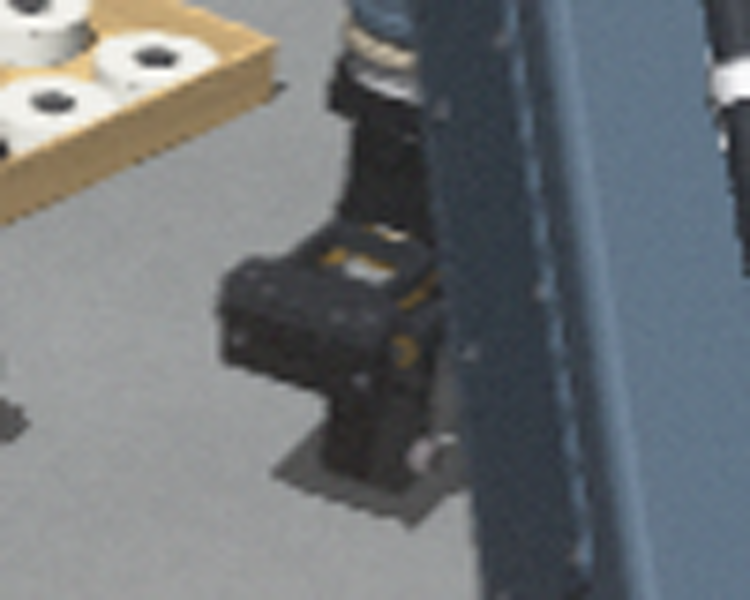

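Emit:
{"method": "send_rows", "body": {
  "moves": [0,0,0,0,0,-0.25,0,0,0,0,0,0,0,-1,0,0,0,0,0,0,-1,0,0,0,0,0,0,-1,0,0,0,0,0,0,-1,0,0,0,0,0,0,-1]
}}

```text
time_s: 23.9
position: [0.4939, -0.3791, 0.0112]
tcp_rot: [[-1.0, 0.024, 0.0], [0.024, 1.0, -0.0], [-0.0, -0.0, -1.0]]
force: [-0.3, -0.7, 2.7]
opening: 0.297
```

Emit:
{"method": "send_rows", "body": {
  "moves": [0,0,0,0,0,2,-1,0,0,0,0,0,4,-1,0,0,0,0,0,4.5,-1,0,0,0,0,0,4.5,-1,0,0,0,0,0,4.5,-1,0,0,0,0,0,4.5,-1,0,0,-8.4,1.6,2.8,0,-1,0,0,-8.4,1.6,2.8,0,-1,0,0,-8.4,1.6,2.8,0,-1,0,0,-8.4,1.6,2.8,0,-1,0,0,-8.4,1.6,2.8,0,-1,0,0,-8.4,1.6,2.8,0,-1,0,0,-8.4,1.6,2.8,0,-1,0,0,-8.4,1.6,2.8,0,-1,0,0,-8.4,1.6,2.8,0,-1,0,0,-8.4,1.6,2.8,0,-1,0,0,0,0,0,0,-1,0,0,0,0,0,0,-1]
}}

```text
time_s: 25.7
position: [0.6533, -0.098, 0.2501]
tcp_rot: [[-0.083, 0.997, -0.001], [0.997, 0.083, 0.0], [0.0, -0.001, -1.0]]
force: [0.0, -0.9, -0.5]
opening: 0.296
```

Emit:
{"method": "send_rows", "body": {
  "moves": [-8.3,-0.8,0,0,0.6,0,-1,-8.3,-0.8,0,0,0.7,0,-1,-8.4,-0.8,0,0,0.7,-1,-1,0,0,0,0,0,-2,-1,0,0,0,0,0,-2,-1,0,0,0,0,0,0,-1,0,0,0,0,0,0,-1]
}}

```text
time_s: 26.4
position: [0.6533, -0.0801, 0.2008]
tcp_rot: [[-0.071, 0.997, 0.039], [0.903, 0.081, -0.423], [-0.424, 0.005, -0.905]]
force: [0.1, 0.4, -1.1]
opening: 0.301
```

```bash
python3 - <<'E'
from h import *
np.set_printoptions(precision=3,suppress=True)
st=read_state();print(st['position'],st['opening'],st['joint_positions'],st['force']);Rt=tool(RY,25)
for z in(.05,.018,.0135):print(rail(-.052,0,z),delta(Rt,rail(-.052,0,z)))
t=cap('top');s=cap('side')
mark(s,230,125,290,185,11,'s28',hb()+chute())
E
```

```text
[ 0.653 -0.08   0.201] 0.300579380377894 [ -5.567  34.863  82.1   -28.401  61.187   3.358] [ 0.11   0.434 -1.067]
[ 0.654 -0.075  0.195] (array([0.08, 0.32, 0.2 ]), array([ 0.09,  0.47, -0.61]))
[ 0.655 -0.089  0.166] (array([0.08, 0.32, 0.2 ]), array([ 0.21, -0.88, -3.51]))
[ 0.656 -0.091  0.162] (array([0.08, 0.32, 0.2 ]), array([ 0.22, -1.07, -3.92]))
```

View pics/s28.png

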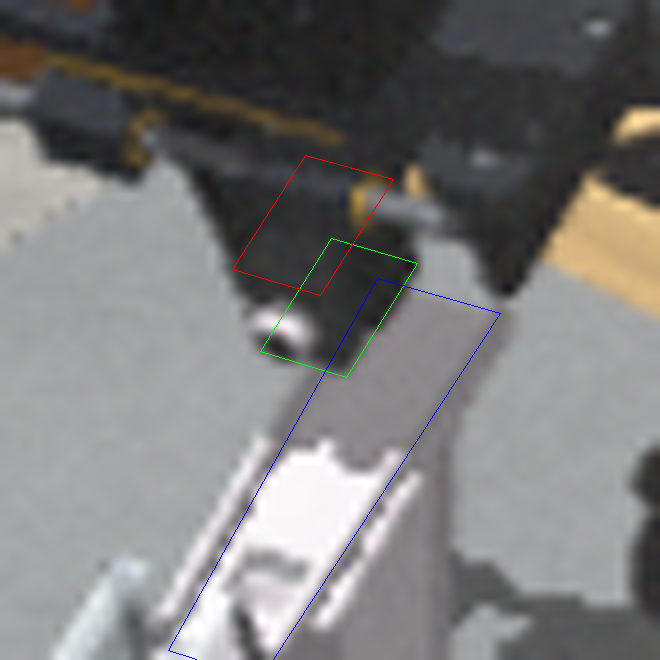

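Emit:
{"method": "send_rows", "body": {
  "moves": [0.1,0.3,0.2,0.2,0,0,-1,0,0,0,0,-0.3,-1.2,-1,0,0,0,0,-0.3,-1.2,-1,0,0,0,0,-0.3,-1.0,-1,0,0,0,0,-0.1,-0.3,-1,0,0,0,0,0,0,-1,0,0,0,0,0,0,-1]
}}

```text
time_s: 27.2
position: [0.6559, -0.0889, 0.1637]
tcp_rot: [[-0.077, 0.996, 0.038], [0.903, 0.085, -0.421], [-0.422, 0.002, -0.906]]
force: [-0.0, -0.4, -0.5]
opening: 0.298
```

```bash
python3 - <<'E'
from h import *
np.set_printoptions(precision=4,suppress=True)
st=read_state();print(st['position'],st['opening'],st['force']);Rt=tool(RY,25)
print(delta(Rt,[.6557,-.0908,.1604]))
E
```

```text
[ 0.6559 -0.0889  0.1637] 0.29828711631704535 [-0.0277 -0.4028 -0.4692]
(array([-0.03,  0.1 , -0.04]), array([-0.02, -0.19, -0.33]))
```

Emit:
{"method": "send_rows", "body": {
  "moves": [0,0,0,0,-0.1,-0.2,-1,0,0,0,0,-0.08,-0.12,-1,0,0,0,0,0,0,-1,0,0,0,0,0,0,0,0,0,0,0,0,0,0,0,0,0,0,0,0,0,0,0,0,0,0,0,0,0,0,0,0,0,0,0]
}}

```text
time_s: 28.0
position: [0.6558, -0.0906, 0.1607]
tcp_rot: [[-0.077, 0.996, 0.038], [0.903, 0.085, -0.421], [-0.422, 0.002, -0.906]]
force: [-0.0, -0.6, 0.4]
opening: 0.493
```

```bash
python3 - <<'E'
from h import *
st=read_state();print(st['position'],st['opening'],st['force'])
t=cap('top');s=cap('side')
crop(s,190,120,300,260,5,'s29')
E
```

```text
[ 0.65575462 -0.09062612  0.16072337] 0.4927861078705127 [-0.02349564 -0.60911759  0.37196088]
```

View pics/s29.png

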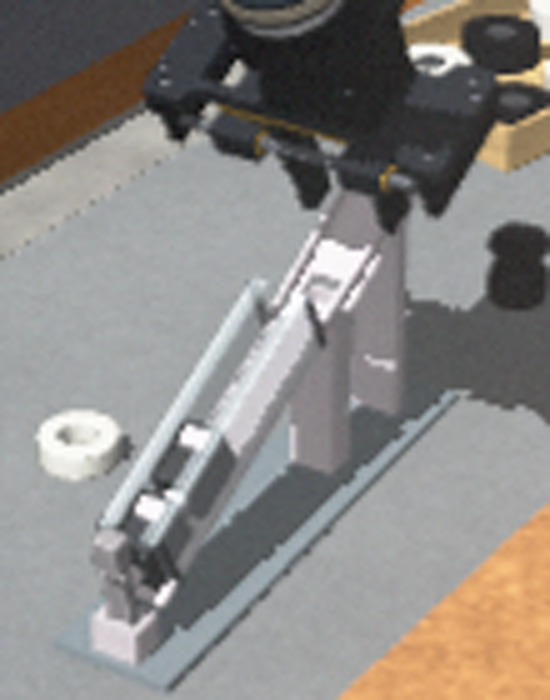

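Both heads are in the tube. Retracting and going back to the stand for the other stop, upright this time.

Emit:
{"method": "send_rows", "body": {
  "moves": [0,0,0,0,0.8,1.8,0,0,0,0,0,1.6,3.6,0,8.3,0.7,0,0,0,3,0,8.3,0.7,0,0,0,1,0,8.3,0.7,0,0,0,0,0,0,0,8.1,-1.1,3,0,0,0,0,8.1,-1.1,3,0,0,0,0,8.1,-1.1,3,0,0,0,0,8.1,-1.1,3,0,0,0,0,8.1,-1.1,3,0,0,0,0,8.1,-1.1,3,0,0,0,0,8.1,-1.1,3,0,0,0,0,8.1,-1.1,3,0,0,0,0,8.1,-1.1,3,0,0,0,0,8.1,-1.1,3,0,0,0,0,8.1,-1.1,3,0,0,0,0,8.1,-1.1,3,0,0,0,0,0,0,0,0,0,0,0,0,0,0,0,0]
}}

```text
time_s: 30.0
position: [0.5234, 0.2937, 0.2546]
tcp_rot: [[-0.978, -0.209, -0.0], [-0.209, 0.978, 0.001], [0.0, 0.001, -1.0]]
force: [0.1, -0.1, -0.1]
opening: 0.504
```

```bash
python3 - <<'E'
from h import *
st=read_state();print(st['position'],st['joint_positions'],delta(tool(180+SY,0),[.5252,.308,.061]))
t=cap('top','t30');s=cap('side','s30')
crop(s,180,180,260,310,5,'s30a')
E
```

```text
[0.52340557 0.29368991 0.25462137] [ 1.85992265e+01  2.63171882e+01  8.36801192e+01  8.24161608e-02
  7.00041241e+01 -8.35045467e+01] (array([-0.07, -0.03, -0.38]), array([  0.18,   1.43, -19.36]))
```

View pics/s30a.png

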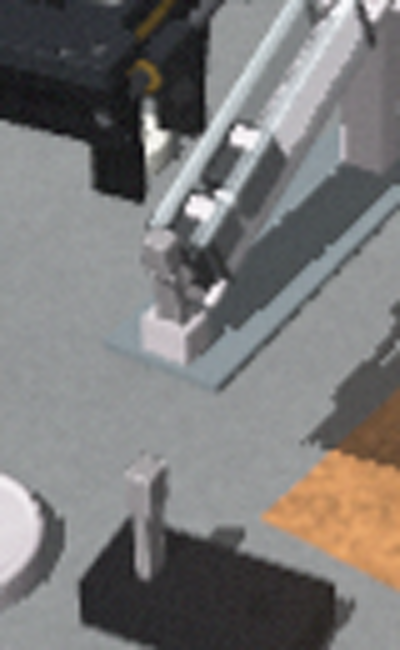

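View pics/t30.png

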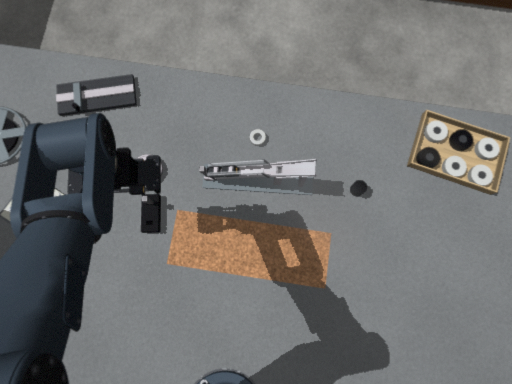

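The heads are packed against the low stop, and no head is left on the bench. Lowering onto the second stop.

Emit:
{"method": "send_rows", "body": {
  "moves": [0,0,-0.4,0.2,1.4,-3,0,0,0,0,0,0,-4.5,0,0,0,0,0,0,-4,0,0,0,0,0,0,0,0,0,0,0,0,0,0,0]
}}

```text
time_s: 30.6
position: [0.5263, 0.3064, 0.1397]
tcp_rot: [[-0.98, -0.2, -0.002], [-0.2, 0.98, 0.002], [0.001, 0.002, -1.0]]
force: [0.1, 0.0, 0.1]
opening: 0.5
```

```bash
python3 - <<'E'
from h import *
st=read_state();print(st['position'],delta(tool(180+SY,0),[.5252,.308,.061]))
E
```

```text
[0.526282   0.30638921 0.13966737] (array([-0.09, -0.09,  0.17]), array([-0.11,  0.16, -7.87]))
```

Emit:
{"method": "send_rows", "body": {
  "moves": [0,0,0,-0.1,0.15,-2,0,0,0,0,0,0,-3,0,0,0,0,0,0,-2.8,0,0,0,0,0,0,0,0,0,0,0,0,0,0,0,0,0,0,0,0,0,0]
}}

```text
time_s: 31.2
position: [0.5269, 0.3095, 0.0645]
tcp_rot: [[-0.979, -0.202, 0.004], [-0.201, 0.979, 0.004], [-0.005, 0.003, -1.0]]
force: [0.7, 0.6, -0.6]
opening: 0.499
```

```bash
python3 - <<'E'
from h import *
st=read_state();print(st['position'],st['force'],delta(tool(180+SY,0),[.5252,.308,.061]))
t=cap('top');s=cap('side');crop(s,180,220,270,310,7,'s31')
E
```

```text
[0.52693761 0.30947519 0.06445086] [ 0.6708482   0.5999853  -0.57435626] (array([-0.22,  0.25,  0.08]), array([-0.17, -0.15, -0.35]))
```

View pics/s31.png

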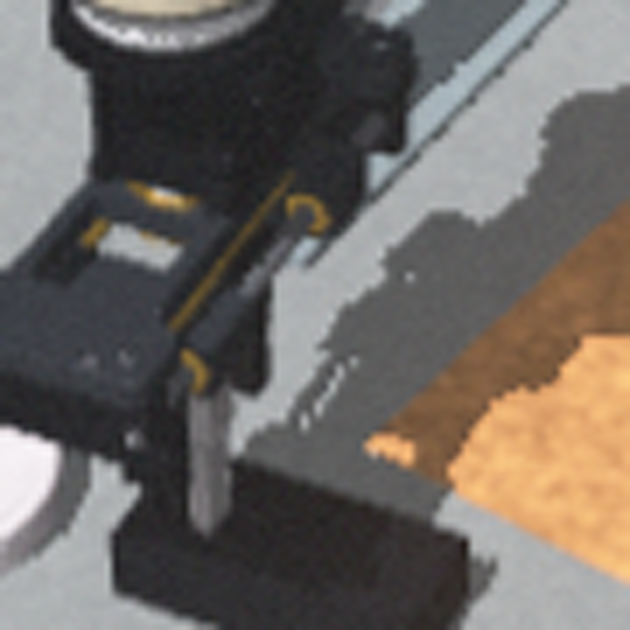

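Emit:
{"method": "send_rows", "body": {
  "moves": [-0.2,0.2,0,-0.1,-0.1,-0.3,0,0,0,0,0,0,0,0,0,0,0,0,0,0,0]
}}

```text
time_s: 31.6
position: [0.5236, 0.3079, 0.0588]
tcp_rot: [[-0.979, -0.202, -0.004], [-0.202, 0.979, -0.001], [0.004, -0.001, -1.0]]
force: [0.7, -0.7, -0.1]
opening: 0.501
```

```bash
python3 - <<'E'
from h import *
st=read_state();print(st['position'],st['force'],delta(tool(180+SY,0),[.5252,.308,.061]))
E
```

```text
[0.52364269 0.30786754 0.05875341] [ 0.72161636 -0.73398401 -0.10110199] (array([ 0.08, -0.24,  0.05]), array([0.16, 0.01, 0.22]))
```

Emit:
{"method": "send_rows", "body": {
  "moves": [0,0,0,0,0,0,-1,0,0,0,0,0,0,-1,0,0,0,0,0,0,-1,0,0,0,0,0,0,-1,0,0,0,0,0,0,-1]
}}

```text
time_s: 32.1
position: [0.5236, 0.3078, 0.0585]
tcp_rot: [[-0.979, -0.202, -0.004], [-0.202, 0.979, -0.002], [0.005, -0.001, -1.0]]
force: [0.6, -0.5, -0.5]
opening: 0.184
```

```bash
python3 - <<'E'
from h import *
for i in range(3):
    st=read_state();print(st['position'],st['opening'],st['force'],delta(tool(180+SY,0),[.5252,.308,.061]));capture('top')
E
```

```text
[0.52364664 0.3078262  0.05854544] 0.18439517308620476 [ 0.64301992 -0.53092015 -0.52554041] (array([ 0.09, -0.25,  0.06]), array([0.16, 0.02, 0.25]))
[0.52369413 0.3078401  0.05856365] 0.1822966398226302 [-0.3009883  -0.33781558  0.06296925] (array([ 0.09, -0.24,  0.06]), array([0.15, 0.02, 0.24]))
[0.52366319 0.30783665 0.0585611 ] 0.17609617189904012 [-0.44037646  0.08605865 -0.81934988] (array([ 0.09, -0.24,  0.05]), array([0.15, 0.02, 0.24]))
```

Gripped: the opening reads about 16 mm, which matches the stop's head. Lifting and carrying it to the gate.

Emit:
{"method": "send_rows", "body": {
  "moves": [0,0,0,0,0,2,-1,0,0,0,0,0,4,-1,0,0,0,0,0,5,-1,0,0,0,0,0,5,-1,0,0,0,0,0,5,-1,0,0,-8.1,1.1,-3,0,-1,0,0,-8.1,1.1,-3,0,-1,0,0,-8.1,1.1,-3,0,-1,0,0,-8.1,1.1,-3,0,-1,0,0,-8.1,1.1,-3,0,-1,0,0,-8.1,1.1,-3,0,-1,0,0,-8.1,1.1,-3,0,-1,0,0,-8.1,1.1,-3,0,-1,0,0,-8.1,1.1,-3,0,-1,0,0,-8.1,1.1,-3,0,-1,0,0,-8.1,1,-3,0,-1,0,0,-7.8,0.7,-2.7,0,-1,0,0,0,0,0,0,-1,0,0,0,0,0,0,-1]
}}

```text
time_s: 34.15
position: [0.6502, -0.0495, 0.2681]
tcp_rot: [[-0.082, 0.997, -0.002], [0.997, 0.082, 0.005], [0.005, -0.002, -1.0]]
force: [0.3, 0.6, -0.9]
opening: 0.179
```

```bash
cat >> h.py <<'E'
Rg2=R.from_rotvec([-.09,.24,-.06],degrees=True).as_matrix()@tool(180+SY,0);Pg2=np.array([.52366,.30783,.05857]);foot2=np.array([.5252,.308,.006])
rel2=Rg2.T@(foot2-Pg2)
def look2(n,box=(255,130,305,180),tb=(255,140,305,190)):
    t=cap('top');s=cap('side');st=read_state()
    M=st['tcp_rot']@Rg2.T@tool(180+SY,0);up=-M[:,2]
    F=st['position']+st['tcp_rot']@rel2
    def rr(c,a,b):return np.array([c+i*a/2*M[:,0]+j*b/2*M[:,1] for i,j in((1,1),(1,-1),(-1,-1),(-1,1))])
    ps=[(rr(F,.008,.016),(0,0,255)),(np.array([rail(i*.009,j*.0095,0) for i,j in((1,1),(1,-1),(-1,-1),(-1,1))]),(0,255,0))]
    mark(s,*box,14,'s'+n,ps);mark(t,*tb,14,'t'+n,ps)
    print('foot',np.round(F*1000,1),'force',np.round(st['force'],1),'yaw',R.from_matrix(M).as_euler('ZYX',degrees=True).round(2),st['joint_positions'].round(1),st['opening'])
    for z in (.165,.1275):
        Rt=tool(RY,0);L=np.array([G0[0],G0[1],z]);d=(L-F)*100;print('to',z,np.round(d,2))
    print('rot',delta(tool(RY,0)@tool(180+SY,0).T@Rg2,st['position'])[0])
E
python3 - <<'E'
from h import *
look2('32')
E
```

```text
foot [650.  -49.6 215.8] force [-0.2 -0.  -0.7] yaw [ 9.4900e+01 -5.0000e-02 -1.7994e+02] [-14.2  29.9  74.8   0.3  75.5 -19.1] 0.1805444563161995
to 0.165 [ 0.2   0.01 -5.08]
to 0.1275 [ 0.2   0.01 -8.83]
rot [-0.05 -0.06 -0.05]
```

View pics/s32.png

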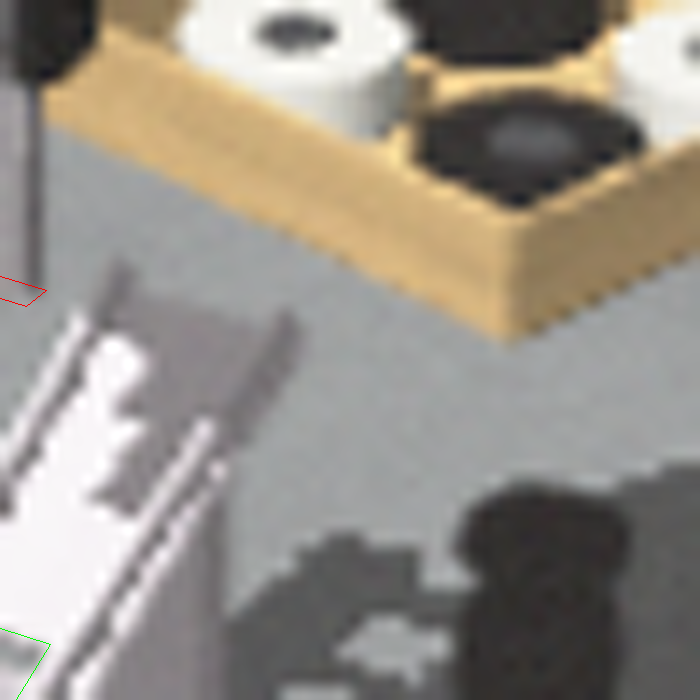

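View pics/t32.png

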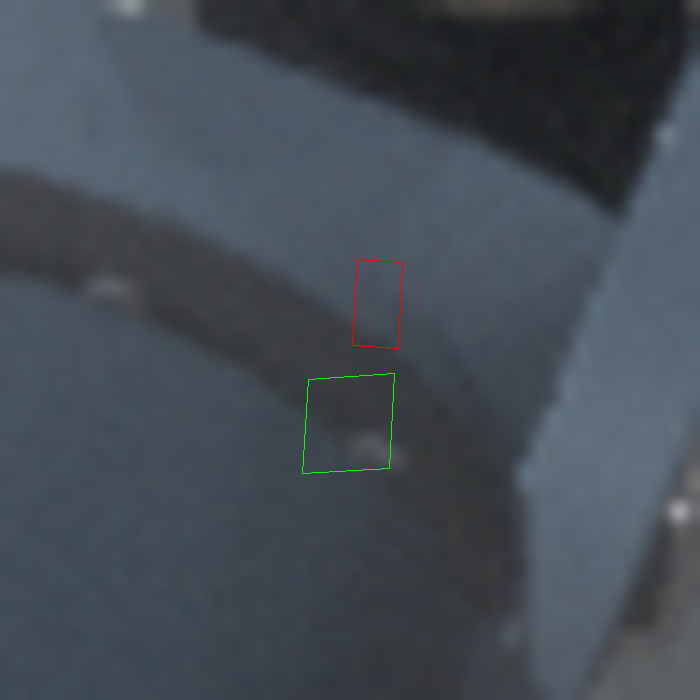

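The arm hides the gate from the top camera. I'll check the gate opening model on the first (unobstructed) top picture and on the current side picture.

```bash
python3 - <<'E'
from h import *
look2('33',(230,140,280,190))
t=cap('top');t['pixels']=cv2.imread('pics/top0.png')[:,:,::-1]
g=[(np.array([rail(i*.009,j*.0095,0) for i,j in((1,1),(1,-1),(-1,-1),(-1,1))]),(0,255,0))]
mark(t,255,145,305,195,14,'t33b',g)
s=cap('side');s['pixels']=cv2.imread('pics/side0.png')[:,:,::-1]
mark(s,230,150,280,200,14,'s33b',g)
E
```

```text
foot [650.2 -49.3 216. ] force [-0.5 -0.6 -1.2] yaw [ 9.4920e+01 -3.0000e-02 -1.7998e+02] [-14.1  29.9  74.8   0.3  75.4 -19. ] 0.1785872027873317
to 0.165 [ 0.18 -0.02 -5.1 ]
to 0.1275 [ 0.18 -0.02 -8.85]
rot [-0.03 -0.03 -0.07]
```

View pics/s33.png

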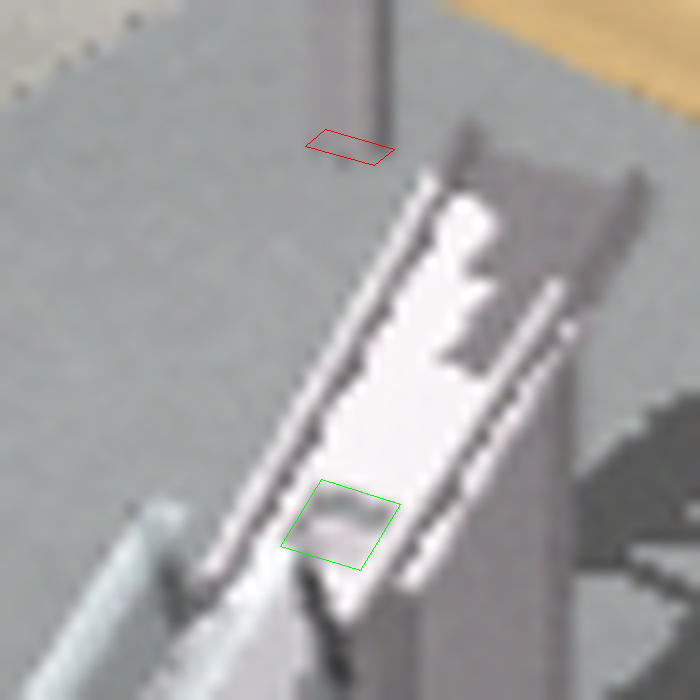

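View pics/t33b.png

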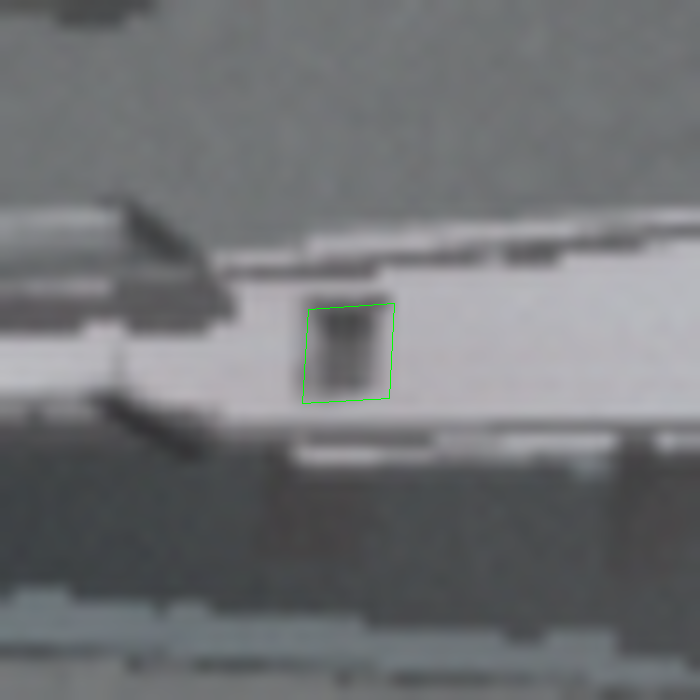

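View pics/s33b.png

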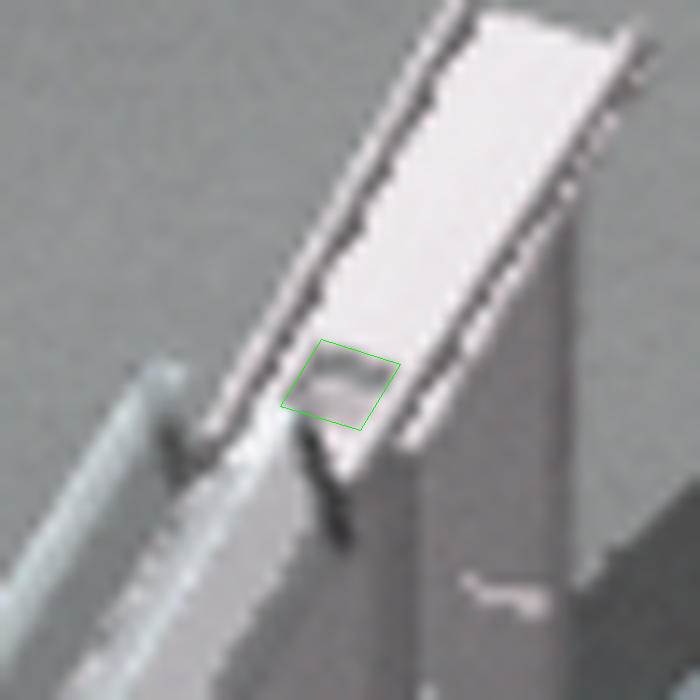

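The gate model matches the side picture; the top picture differs by about 1 mm. Lowering towards the opening.

Emit:
{"method": "send_rows", "body": {
  "moves": [0,0,0,0.2,0,0,-1,0,0,0,0,0,-2.5,-1,0,0,0,0,0,-2.5,-1,0,0,0,0,0,-2,-1,0,0,0,0,0,0,-1,0,0,0,0,0,0,-1]
}}

```text
time_s: 35.05
position: [0.653, -0.0489, 0.1988]
tcp_rot: [[-0.083, 0.997, -0.001], [0.997, 0.083, 0.004], [0.004, -0.001, -1.0]]
force: [-0.4, -0.2, -0.6]
opening: 0.182
```

```bash
python3 - <<'E'
from h import *
look2('34',(230,140,280,190))
E
```

```text
foot [654.  -50.8 147.6] force [ 0.4 -0.7 -0.3] yaw [9.4820e+01 6.0000e-02 1.7983e+02] [-14.2  33.9  78.7   0.2  67.3 -19. ] 0.1839465523783799
to 0.165 [-0.2   0.13  1.74]
to 0.1275 [-0.2   0.13 -2.01]
rot [0.04 0.18 0.03]
```

View pics/s34.png

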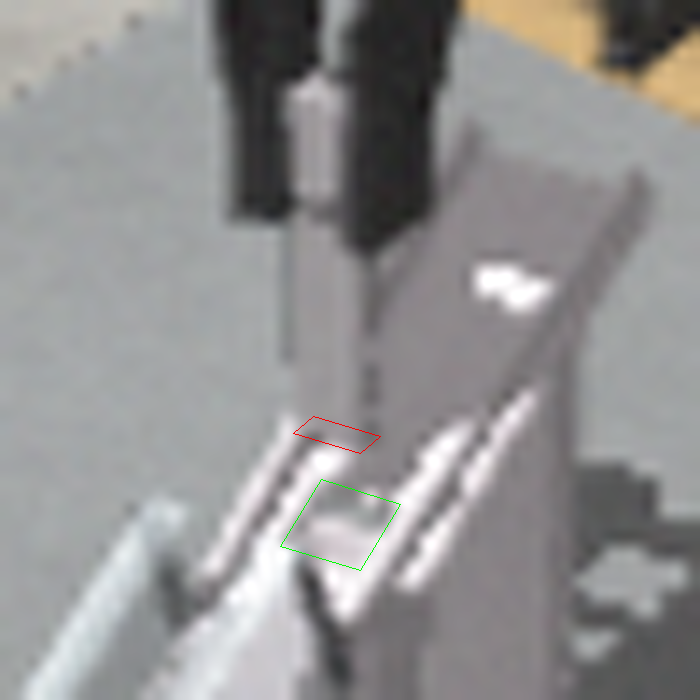

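```bash
python3 - <<'E'
from h import *
for i in range(5):
    st=read_state();F=st['position']+st['tcp_rot']@rel2;print(st['time_s'],(st['position']*1000).round(1),(F*1000).round(1));capture('side')
E
```

```text
35.15 [653.9 -49.3 200.2] [654.  -50.8 147.6]
35.2 [653.8 -49.3 200.4] [654.  -50.9 147.8]
35.25 [653.7 -49.3 200.3] [653.9 -50.9 147.7]
35.3 [653.5 -49.3 200.1] [653.7 -50.9 147.5]
35.35 [653.3 -49.2 199.9] [653.4 -50.8 147.3]
```

Emit:
{"method": "send_rows", "body": {
  "moves": [0,-0.2,0,-0.1,0.08,0,-1,0,0,0,0,0,-0.8,-1,0,0,0,0,0,-0.8,-1,0,0,0,0,0,-0.6,-1,0,0,0,0,0,0,-1,0,0,0,0,0,0,-1]
}}

```text
time_s: 36.0
position: [0.6515, -0.0483, 0.1761]
tcp_rot: [[-0.083, 0.997, 0.002], [0.997, 0.083, 0.005], [0.004, 0.002, -1.0]]
force: [-0.2, -0.4, 0.3]
opening: 0.183
```

```bash
python3 - <<'E'
from h import *
look2('35',(230,140,280,190))
for i in range(3):
    st=read_state();F=st['position']+st['tcp_rot']@rel2;print(st['time_s'],(st['position']*1000).round(1),(F*1000).round(1));capture('side')
E
```

```text
foot [652.1 -50.  124.2] force [ 0.1 -0.3 -0.4] yaw [9.4800e+01 3.0000e-02 1.7978e+02] [-14.2  35.3  80.3   0.3  64.3 -19. ] 0.18162766853405196
to 0.165 [-0.01  0.05  4.08]
to 0.1275 [-0.01  0.05  0.33]
rot [0.01 0.22 0.05]
36.1 [651.9 -48.4 176.7] [652.1 -50.  124.2]
36.15 [652.  -48.4 176.9] [652.2 -50.  124.4]
36.2 [652.  -48.4 177. ] [652.2 -50.  124.4]
```

View pics/s35.png

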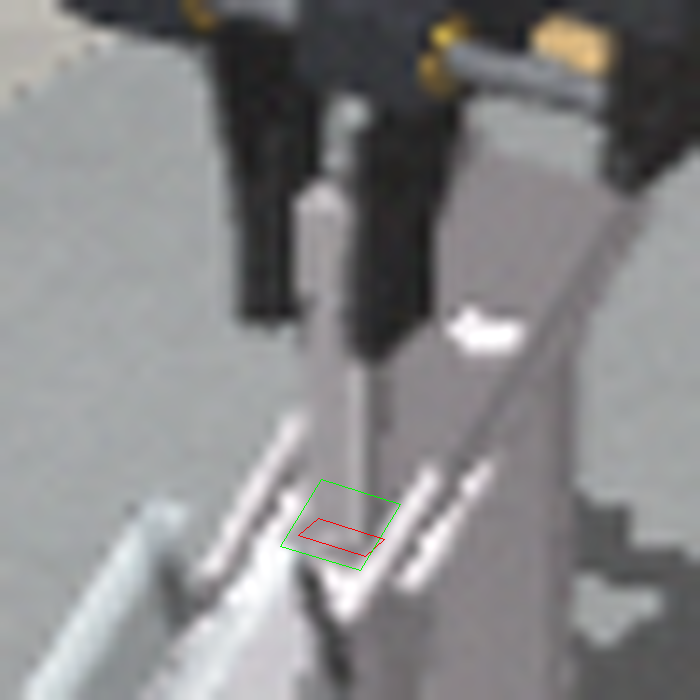

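Emit:
{"method": "send_rows", "body": {
  "moves": [0,0,0,0.03,0,-0.2,-1,0,0,0,0,0,-0.2,-1,0,0,0,0,0,-0.2,-1,0,0,0,0,0,0,-1,0,0,0,0,0,0,-1]
}}

```text
time_s: 36.75
position: [0.6519, -0.0483, 0.1705]
tcp_rot: [[-0.083, 0.997, 0.002], [0.997, 0.083, 0.004], [0.004, 0.003, -1.0]]
force: [-1.1, 0.4, -1.4]
opening: 0.175
```

```bash
python3 - <<'E'
from h import *
look2('36',(230,140,280,190))
E
```

```text
foot [652.2 -49.9 118.1] force [ 0.4 -0.4 -0.5] yaw [9.4810e+01 2.0000e-02 1.7979e+02] [-14.1  35.7  80.6   0.3  63.6 -19. ] 0.1797885485853295
to 0.165 [-0.02  0.04  4.69]
to 0.1275 [-0.02  0.04  0.94]
rot [0.   0.21 0.04]
```

The foot is now about 3 mm inside the socket and there is still no force. Continuing to the floor, expected at a foot height of about 99 mm.

Emit:
{"method": "send_rows", "body": {
  "moves": [0,0,0,0,0,-0.2,-1,0,0,0,0,0,-0.2,-1,0,0,0,0,0,-0.2,-1,0,0,0,0,0,-0.2,-1,0,0,0,0,0,0,-1]
}}

```text
time_s: 37.35
position: [0.6517, -0.0483, 0.1621]
tcp_rot: [[-0.083, 0.997, 0.002], [0.997, 0.083, 0.005], [0.004, 0.002, -1.0]]
force: [0.1, 0.3, -0.6]
opening: 0.179
```

Emit:
{"method": "send_rows", "body": {
  "moves": [0,0,0,0,0,-0.2,-1,0,0,0,0,0,-0.2,-1,0,0,0,0,0,-0.2,-1,0,0,0,0,0,-0.2,-1,0,0,0,0,0,0,-1]
}}

```text
time_s: 37.85
position: [0.6517, -0.0483, 0.1542]
tcp_rot: [[-0.083, 0.997, 0.002], [0.997, 0.083, 0.004], [0.004, 0.002, -1.0]]
force: [0.2, -0.6, -0.8]
opening: 0.182
```

Emit:
{"method": "send_rows", "body": {
  "moves": [0,0,0,0,0,-0.15,-1,0,0,0,0,0,-0.1,-1,0,0,0,0,0,0,-1]
}}

```text
time_s: 38.15
position: [0.6519, -0.0483, 0.152]
tcp_rot: [[-0.083, 0.997, 0.002], [0.997, 0.083, 0.004], [0.004, 0.003, -1.0]]
force: [0.1, 0.1, -1.3]
opening: 0.178
```

Emit:
{"method": "send_rows", "body": {
  "moves": [0,0,0,0,0,-0.1,-1,0,0,0,0,0,0,-1]
}}

```text
time_s: 38.35
position: [0.6519, -0.0483, 0.151]
tcp_rot: [[-0.083, 0.997, 0.002], [0.997, 0.083, 0.004], [0.004, 0.003, -1.0]]
force: [-0.7, 0.1, -1.0]
opening: 0.18
```

Emit:
{"method": "send_rows", "body": {
  "moves": [0,0,0,0,0,-0.1,-1,0,0,0,0,0,0,-1]
}}

```text
time_s: 38.55
position: [0.6521, -0.0484, 0.1508]
tcp_rot: [[-0.083, 0.997, 0.003], [0.997, 0.083, 0.004], [0.004, 0.003, -1.0]]
force: [0.1, 0.8, 2.0]
opening: 0.177
```

Emit:
{"method": "send_rows", "body": {
  "moves": [0,0,0,0,0,-0.1,-1,0,0,0,0,0,0,-1]
}}

```text
time_s: 38.75
position: [0.6522, -0.0484, 0.1507]
tcp_rot: [[-0.083, 0.997, 0.003], [0.997, 0.083, 0.004], [0.004, 0.004, -1.0]]
force: [-2.4, 0.6, 7.1]
opening: 0.184
```

Contact with the floor: 7 N, foot at about z = 98 mm, so the stop is home. Releasing and backing straight up.

Emit:
{"method": "send_rows", "body": {
  "moves": [0,0,0,0,0,0.1,-1,0,0,0,0,0,0,0,0,0,0,0,0,0,0,0,0,0,0,0,0,0,0,0,0,0,0,0,0,0,0,0,0,0,1.5,0,0,0,0,0,0,3,0,0,0,0,0,0,4,0,0,0,0,0,0,4,0,0,0,0,-4,0,0,0,0,0,0,-4,0,0,0,0,0,0,-4,-2,0,0,0,0,0,-4,-4,0,0,0,0,0,-4,-4,0,0,0,0,0,0,0,0,0]
}}

```text
time_s: 40.25
position: [0.4578, -0.1421, 0.2763]
tcp_rot: [[-0.077, 0.997, 0.001], [0.997, 0.077, 0.002], [0.002, 0.002, -1.0]]
force: [0.9, 0.5, 0.9]
opening: 0.498
```

```bash
python3 - <<'E'
from h import *
t=cap('top','t40');s=cap('side','s40')
crop(s,190,120,300,260,5,'s40a');crop(t,190,130,330,210,5.5,'t40a')
print(read_state()['time_s'],read_state()['position'],proj(s,[[.652,-.0498,.1805],[.6345,.156,.087]]),proj(t,[[.652,-.0498,.1805],[.6345,.156,.087]]))
E
```

```text
40.35 [ 0.46128986 -0.1399852   0.27638533] [[253.99736933 160.93081148]
 [213.8291873  224.926065  ]] [[280.76692587 164.37483165]
 [205.31165663 168.88708485]]
```

View pics/s40a.png

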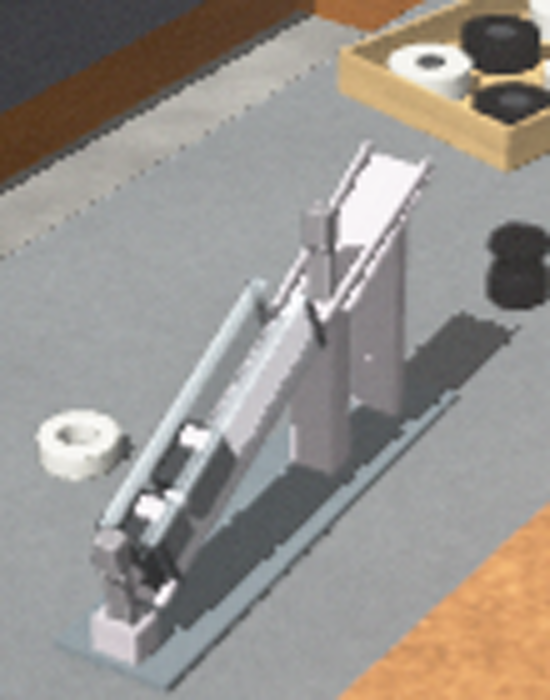

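View pics/t40a.png

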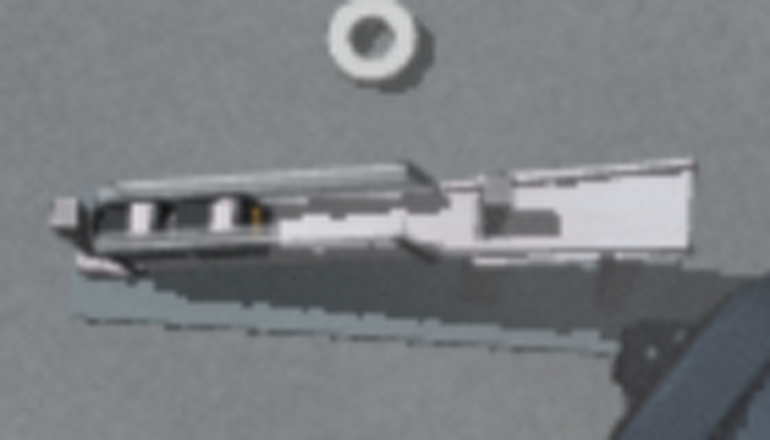

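View pics/t40.png

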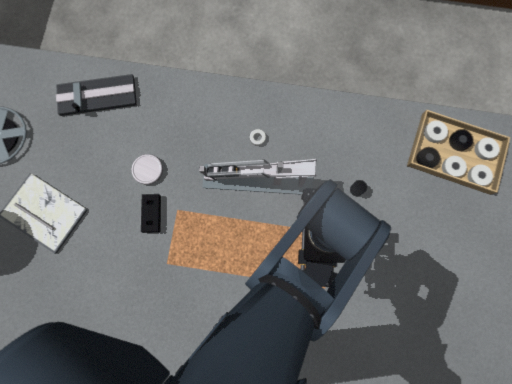

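View pics/s40.png

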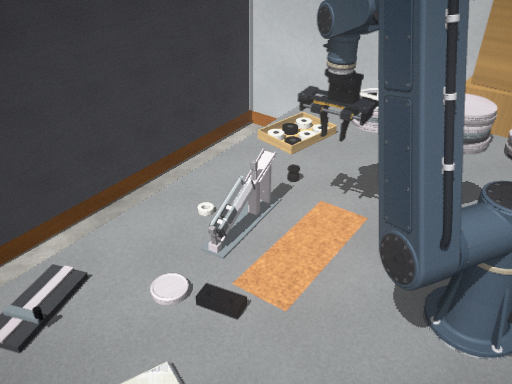

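Both stops stand in their slots and both heads are in the tube with the lenses downhill. The low stop leans a little under the load, so I'll check its head height by triangulation, after a short settle.

Emit:
{"method": "send_rows", "body": {
  "moves": [0,0,0,0,0,0,0,0,0,0,0,0,0,0,0,0,0,0,0,0,0,0,0,0,0,0,0,0,0,0,0,0,0,0,0]
}}

```text
time_s: 40.85
position: [0.4616, -0.1385, 0.275]
tcp_rot: [[-0.084, 0.996, 0.002], [0.996, 0.084, 0.005], [0.004, 0.003, -1.0]]
force: [0.1, 0.2, -0.9]
opening: 0.502
```

```bash
python3 - <<'E'
from h import *
t=cap('top');s=cap('side')
crop(s,200,215,230,255,16,'s41');crop(t,190,155,230,190,16,'t41');crop(s,240,150,270,190,16,'s42');crop(t,265,150,305,185,16,'t42')
E
python3 - <<'E'
import cv2,numpy as np
a=[cv2.imread(f'pics/{n}.png') for n in('s41','s42')];b=[cv2.imread(f'pics/{n}.png') for n in('t41','t42')]
A=np.hstack(a);B=np.hstack(b);print(A.shape,B.shape)
cv2.imwrite('pics/A.png',cv2.resize(A,(720,480)));cv2.imwrite('pics/B.png',cv2.resize(B,(800,350)))
E
```

```text
(640, 960, 3) (560, 1280, 3)
```

View pics/A.png

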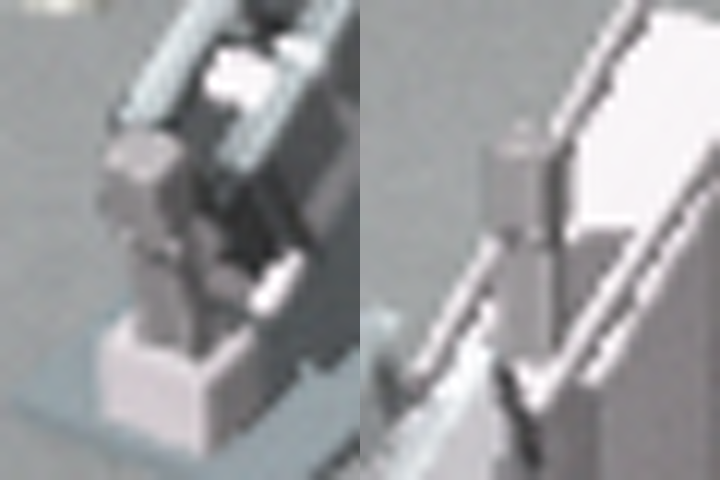

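View pics/B.png

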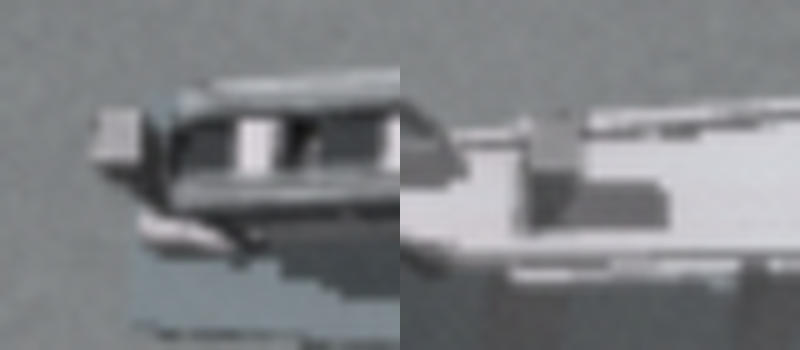

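```bash
python3 - <<'E'
from h import *
t=cap('top');s=cap('side')
for n,a,b in(('low',(201.35,168.2),(211.6,227.0)),('gate',(280.05,163.75),(252.8,161.2))):
    X,e=tri([t,s],[a,b]);print(n,(X*1000).round(1),np.round(e,1))
E
```

```text
low [634.  166.9  87.4] [0.8 0.8]
gate [654.  -47.6 179.8] [0.5 0.5]
```

The stop tops are at z = 87.4 mm (about 87 when home) and z = 179.8 mm (180–181 when home). The low stop's lean is about 0.13 rad, under the 0.16 stated. Handing in.

```bash
python3 -c "
from rig import *
print(hand_in())"
```

```text
the job is handed in; nothing more can be done
None
```

The job is done and was handed in at about 41 s of the 210 s allowed. One stop is home in the low slot, both sensor heads are in the clear tube, and the other stop is home in the gate slot. There were only two heads on the bench. One was knocked aside during the run, and I found and measured it again before gripping it.

**Last checks:**
- **Heads:** both lie in the tube with the lenses downhill, packed against the low stop.
- **Low stop:** its top is at z = 87.4 mm, where home is about 87. It leans about 0.13 rad under the heads' load, inside the 0.16 stated.
- **Gate stop:** it is upright with its top at z = 179.8 mm, where home is 180–181. I felt the socket floor when setting each stop (4 N and 7 N).
- **Untouched things:** the can, core and magnifier look unmoved in the pictures, and the arm was clear of everything.

**Disagreements:** the two cameras differed by about 1–2 mm on some positions. One release call with a miscounted list was refused without moving anything, and I sent it again.

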